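Load the burn-in test box and change it over to the test supply

TASK

Move the changeover switch from mains to its centre off position and leave it there for at least three seconds; with the switch off, put every power module lying on the bench into the test box, side by side on its floor, none on top of another. Then fold the box shut, the under flap first and the longer cover flap over it, both right down flat. Only once both flaps are shut, throw the switch on from centre to the other side (test supply), right over to its stop, and leave the other things on the bench where they are.

Things in the scene. Friction and masses are not known exactly. Their poses are not given: they have to be found in the camera images.
- changeover (a joint): Lever of the changeover switch, rad: about -0.6 = leaning to the mains side (stop at -0.62), 0 = upright = centre off, +0.62 = stop on the test supply side. It swings about the pivot, in the x-z plane of switch_box; a positive angle leans it towards the +x of switch_box. It stays where it is left: friction only, about 1.5 N at the ball, no click and no spring; off is upright within about 7 degrees.
- ball (a point): Centre of the black ball, 28 mm across, on the end of the switch lever, 85 mm from the pivot (127 mm above the bench when upright). The lever below it is a 10 mm steel rod.
- pivot (a point): Pivot of the switch lever, on top of the switch enclosure, 42 mm above the bench; the pivot axis runs along the y of switch_box.
- switch_box: Grey enclosure of the changeover switch, fixed to the bench, 130 mm (its x) x 75 mm (its y) x 40 mm high; origin at the centre of its underside. The -x end, with one white bar, is mains; the +x end, with two white bars, is the test supply.
- testbox: Burn-in test box, grey steel, open-topped, fixed to the bench: 200 mm (its x) x 220 mm (its y) x 70 mm high, walls and floor 4 mm thick; origin at the centre of its underside. A flap is hinged on each of the two rims at its +y and -y sides.
- under_flap (a joint): Angle of the shorter, under flap, rad: 0 = shut, lying flat over the box; 1.57 = standing upright; up to 2.3 = leaning outwards. It starts open, leaning outwards. Hinged along the +y rim of the box. Aluminium, 190 mm along the rim, 100 mm from hinge to free edge, 4 mm thick. Its hinge is stiff: it stays at any angle; 1 to 3 N at the edge moves it.
- under_flap_hinge (a point): Middle of the under flap's hinge line (on the box's +y rim, 70.5 mm above the bench); the line runs along the box's x.
- under_flap_edge (a point): Middle of the under flap's free edge, 100 mm from its hinge.
- cover_flap (a joint): Angle of the longer cover flap, rad, same sense: 0 = shut flat over the under flap, starts open, leaning outwards, at most 2.3. Hinged along the -y rim of the box. Aluminium with a black rubber strip along its free edge, 200 mm along the rim, 125 mm from hinge to free edge, 4 mm thick. Stays at any angle; 1 to 3 N at the edge moves it.
- cover_flap_hinge (a point): Middle of the cover flap's hinge line (on the box's -y rim, 75.5 mm above the bench); the line runs along the box's x.
- cover_flap_edge (a point): Middle of the cover flap's free edge, 125 mm from its hinge.
- module1: Potted power module: black block with an aluminium base and six brass studs, 40 mm (its x) x 60 mm (its y) x 28 mm high, 0.12 to 0.2 kg; origin at its centre. There are three or four such modules in a run, all alike; None if absent.
- module2: Potted power module: black block with an aluminium base and six brass studs, 40 mm (its x) x 60 mm (its y) x 28 mm high, 0.12 to 0.2 kg; origin at its centre. There are three or four such modules in a run, all alike; None if absent.
- module3: Potted power module: black block with an aluminium base and six brass studs, 40 mm (its x) x 60 mm (its y) x 28 mm high, 0.12 to 0.2 kg; origin at its centre. There are three or four such modules in a run, all alike; None if absent.
- module4: Potted power module: black block with an aluminium base and six brass studs, 40 mm (its x) x 60 mm (its y) x 28 mm high, 0.12 to 0.2 kg; origin at its centre. There are three or four such modules in a run, all alike; None if absent.
- wood_block: Bystander: dark wooden block, 50 x 120 x 40 mm, at the far side of the bench; origin under its centre.
- parts_bin: Bystander: clear plastic parts bin, 90 x 130 x 50 mm, at the far side; origin under its centre.
- screwdriver: Bystander: screwdriver lying at the far side.
There are look-alikes about, which are no part of the job. Leave any pink look-alike of the module4 alone. Leave any red look-alike of the module3 alone.

How it is judged:
On the way, in this order (a step that is already met when the one before it is completed fails the run):
1. the switch is at centre off and stays there for 3 s (value of joint changeover between -0.12 and 0.12 rad), for 3 s.
2. with the switch off, every module lies on the floor of the test box, let go (all of step 1 and x of module1 in the frame of testbox between -0.096 and 0.096 m and y of module1 in the frame of testbox between -0.106 and 0.106 m and z of module1 in the frame of testbox between 0.005 and 0.04 m and x of module2 in the frame of testbox between -0.096 and 0.096 m and y of module2 in the frame of testbox between -0.106 and 0.106 m and z of module2 in the frame of testbox between 0.005 and 0.04 m and x of module3 in the frame of testbox between -0.096 and 0.096 m and y of module3 in the frame of testbox between -0.106 and 0.106 m and z of module3 in the frame of testbox between 0.005 and 0.04 m and x of module4 in the frame of testbox between -0.096 and 0.096 m and y of module4 in the frame of testbox between -0.106 and 0.106 m and z of module4 in the frame of testbox between 0.005 and 0.04 m and linear speed of each of module1, module2, module3, module4 below 0.03 m/s and contact force between each of module1, module2, module3, module4 and the fingers below 0.1 N), for 0.2 s.
3. the under flap is folded shut while the cover flap is still open (all of step 1 and x of module1 in the frame of testbox between -0.096 and 0.096 m and y of module1 in the frame of testbox between -0.106 and 0.106 m and z of module1 in the frame of testbox between 0.005 and 0.04 m and x of module2 in the frame of testbox between -0.096 and 0.096 m and y of module2 in the frame of testbox between -0.106 and 0.106 m and z of module2 in the frame of testbox between 0.005 and 0.04 m and x of module3 in the frame of testbox between -0.096 and 0.096 m and y of module3 in the frame of testbox between -0.106 and 0.106 m and z of module3 in the frame of testbox between 0.005 and 0.04 m and x of module4 in the frame of testbox between -0.096 and 0.096 m and y of module4 in the frame of testbox between -0.106 and 0.106 m and z of module4 in the frame of testbox between 0.005 and 0.04 m and value of joint under_flap below 0.08 rad and value of joint cover_flap above 0.5 rad), for 0.1 s.
4. the cover flap is folded shut over it, the switch still off (all of step 1 and x of module1 in the frame of testbox between -0.096 and 0.096 m and y of module1 in the frame of testbox between -0.106 and 0.106 m and z of module1 in the frame of testbox between 0.005 and 0.04 m and x of module2 in the frame of testbox between -0.096 and 0.096 m and y of module2 in the frame of testbox between -0.106 and 0.106 m and z of module2 in the frame of testbox between 0.005 and 0.04 m and x of module3 in the frame of testbox between -0.096 and 0.096 m and y of module3 in the frame of testbox between -0.106 and 0.106 m and z of module3 in the frame of testbox between 0.005 and 0.04 m and x of module4 in the frame of testbox between -0.096 and 0.096 m and y of module4 in the frame of testbox between -0.106 and 0.106 m and z of module4 in the frame of testbox between 0.005 and 0.04 m and value of joint each of under_flap, cover_flap below 0.08 rad), for 0.2 s.
5. the switch is thrown right over to the test supply side (value of joint changeover above 0.52 rad and value of joint each of under_flap, cover_flap below 0.08 rad), for 0.2 s.
At the end, for the whole second after the job is handed in: Every module present is on the floor inside the test box (its centre inside the walls and less than 40 mm above the box's underside) and at rest, both flaps are shut to within 0.08 rad, and the switch is beyond 0.52 rad on the test supply side (all of step 5 and x of module1 in the frame of testbox between -0.096 and 0.096 m and y of module1 in the frame of testbox between -0.106 and 0.106 m and z of module1 in the frame of testbox between 0.005 and 0.04 m and x of module2 in the frame of testbox between -0.096 and 0.096 m and y of module2 in the frame of testbox between -0.106 and 0.106 m and z of module2 in the frame of testbox between 0.005 and 0.04 m and x of module3 in the frame of testbox between -0.096 and 0.096 m and y of module3 in the frame of testbox between -0.106 and 0.106 m and z of module3 in the frame of testbox between 0.005 and 0.04 m and x of module4 in the frame of testbox between -0.096 and 0.096 m and y of module4 in the frame of testbox between -0.106 and 0.106 m and z of module4 in the frame of testbox between 0.005 and 0.04 m and linear speed of each of module1, module2, module3, module4 below 0.03 m/s); the robot touches nothing.
It fails at once if the switch is on the test supply side (beyond 0.3 rad) while a flap is open (more than 0.15 rad) (value of joint changeover above 0.3 rad and value of joint any of under_flap, cover_flap above 0.15 rad).
It fails at once if a module is in the box while the switch is still on mains (below -0.3 rad) (value of joint changeover below -0.3 rad and ((x of module1 in the frame of testbox between -0.096 and 0.096 m and y of module1 in the frame of testbox between -0.106 and 0.106 m and z of module1 in the frame of testbox between 0.005 and 0.06 m) or (x of module2 in the frame of testbox between -0.096 and 0.096 m and y of module2 in the frame of testbox between -0.106 and 0.106 m and z of module2 in the frame of testbox between 0.005 and 0.06 m) or (x of module3 in the frame of testbox between -0.096 and 0.096 m and y of module3 in the frame of testbox between -0.106 and 0.106 m and z of module3 in the frame of testbox between 0.005 and 0.06 m) or (x of module4 in the frame of testbox between -0.096 and 0.096 m and y of module4 in the frame of testbox between -0.106 and 0.106 m and z of module4 in the frame of testbox between 0.005 and 0.06 m))).
It fails at once if a bystander (wooden block, parts bin, screwdriver) is moved more than 30 mm (distance of any of wood_block, parts_bin, screwdriver from where it was at the start of the episode above 0.03 m).
Of module1, module2, module3, module4 only 3 to 4 are there at a start; the rules pass over those that are not, and their reading is None.
At some moment in a run one of module1, module2, module3, module4 may be knocked a few centimetres aside while the robot is not near it.
Once in a run the grip may slacken for a moment while it holds something.
It also fails if it takes over 208 s, if anything falls off the work surface, if the arm or the gripper's body presses on something with over 40 N, if the wrist force passes 120 N, or if a joint passes its speed limit or range.

ROBOT

A 7-joint arm with a two-finger parallel gripper is mounted at the origin on the work surface. World frame = base frame: x ahead of the robot, y to its left, z up, the work surface at z = 0. Lengths are in m, angles in rad, forces in N, time in s.
With the tool pointing down it reaches from about 0.425 to 0.925 m from the base axis. Payload 6.8 kg.
Tool frame: the origin (TCP) lies on the front face of the gripper's body, between the roots of the fingers; the fingertips stand 73 mm ahead of it and the grasp point (between the pads) lies 54 mm ahead of it; z points along the fingers, y is the line along which they close (so a half turn about z gives the same grasp; the last joint's range is limited). The gripper opens to 85 mm and grips with 20 to 120 N. Pads are 22 mm wide; open, the fingers measure 114 mm over their backs; the gripper's body (76 mm by 85 mm) begins 54 mm behind the grasp point. The pads swing forward as they close: fully open they stand 13 mm farther back than shut.
Start: joints at [1.056, 0.477, 0.022, 1.555, -0.011, 1.109, -0.083], TCP at [0.267, -0.62, 0.304] pointing down, gripper open.
Joint ranges: [-2.96, 2.96], [-0.34, 2.1], [-1.41, 1.46], [0.24, 2.44], [-1.37, 4.51], [0.17, 1.92], [-2.96, 2.96]. Speed limits (rad/s): [2.39, 2.39, 3.14, 3.14, 3.14, 3.14, 3.14].

INTERFACE

Orientations are given as a unit quaternion [w, x, y, z].
In Python, from station import bot, optics gives the robot as it stands.
- The arm moves only by the tool drive_tool, never from a script. Its argument "deltas" is a list of rows, each an object with "gripper": the closure in counts, from 0 (fully open) to 255 (shut); "offset": the shift along the tool's x, y, z in units of 1000 mm (1.0 is 1000 mm), a list of three; "angular": the turn, a rotation vector about the tool's x, y, z in units of 45 degrees (1.0 is 45 degrees), a list of three. In form: [{"gripper": gripper, "offset": [dx, dy, dz], "angular": [rx, ry, rz]}, ...]. A call has 1 to 5 rows; each row is the pose to reach, as a shift and turn from the pose commanded when the call began, along the tool's axes at that moment; what a row does not reach only later rows make up. A row lasts 1/10 s, in which the tool goes at most 50 mm and 8.59 degrees, less where a joint would pass 70% of its speed; a pose out of reach is approached as far as the arm can. A call with a number of a shift or a turn outside -1 to 1 is refused whole. A call with a gripper value outside its range is refused whole. The fingers move at their own pace and stop on an object; "grip_force" is the grip in N (left out, the last holds). Time passes only in rows, so rows that repeat a pose let the fingers close. It gives the time, the measured TCP pose, the force, the opening and the grip force at its end, in the units of the state.
- bot.get_obs(): the state, without advancing time (a new reading comes with each control period).
- optics.read_camera(name): name is "scene" or "side" or "wrist"; returns the picture (420x560x3 uint8, blue, green, red); there is no depth.
- optics.camera_model(name): a dict with "fx", "fy", "cx", "cy" (pixels), "dist" ([k1, k2, p1, p2, k3] as OpenCV has them; the pictures are not rectified), "cam_to_world" (4x4, takes a point from camera to world coordinates). Camera axes: x right, y up, looking along -z (the intrinsics and any distortion apply to the point x, -y, -z); pixel columns grow to the right and rows downward; lengths in m; the calibration is good to about 2 mm. A picture is of the moment at which its call begins: read the wrist's pose just before it. camera_model takes no time and is no camera call; for the wrist camera it gives the pose at the moment of the call.
- bot.hand_in(): hands the job in; it is judged then, once.
The state is a dict: "t": time; "q": joint angles; "joint_vel": joint speeds; "joint_torque": joint torques, N m; "eef_pos": TCP position; "tool_rot": TCP orientation; "contact_force": force on the tool from outside, world axes, zero at the start; "torque": the same for the moment, N m; "gripper_width": opening from 0.0 (shut) to 1.0 (fully open); "grasp_force": force on a finger pad.
Only numpy, scipy, OpenCV 4.12 (cv2) and the standard library are available. Lean on these libraries where they do the work, as an engineer would, in place of code of your own. Each camera call takes 0.05 s, during which the arm holds its last target. There are 200 camera calls.

## Working session

There is one attempt and no reset: what is moved stays moved. The work goes in short steps, Python scripts to look and compute and a tool call to move; the robot and the scene stay as the last step left them, time stands still between calls to the robot, and variables do not carry over. Pictures are saved under pics/ and viewed, at most 14 in all, crops included, and the job is handed in when it is done.

Besides the shell and the picture viewer there is one more tool, called after "Call:" as a command line: name --argument value ..., lists and objects as JSON in quotes. drive_tool: Moves the arm, as the interface text tells. Its arguments: {"type":"object","properties":{"deltas":{"type":"array"},"grip_force":{"type":"number"}},"required":["deltas"]}

```bash
ls; mkdir -p pics; python3 - <<'E'
from station import bot, optics
import cv2,numpy as np
print(bot.get_obs())
for n in ["scene","side"]:
    im=optics.read_camera(n); cv2.imwrite(f"pics/{n}0.png",im)
    m=optics.camera_model(n); print(n,m)
E
```

```text
pics
{'t': 0.0, 'q': array([ 1.05591357,  0.4778197 ,  0.02235214,  1.5564737 , -0.01149123,
        1.10928021, -0.08309542]), 'joint_vel': array([-0.00107792,  0.0011942 , -0.00152166, -0.00027772, -0.00164528,
       -0.00040498, -0.00041335]), 'joint_torque': array([ 5.14277672e-04, -5.96448576e+01,  1.60779074e+00, -2.81194103e+01,
        1.23992699e-02,  9.48830915e-03,  7.23557918e-06]), 'eef_pos': array([ 0.26687055, -0.61949795,  0.30290329]), 'tool_rot': array([-8.88759013e-04,  9.79384858e-01,  2.02001095e-01, -2.60979662e-04]), 'contact_force': array([ 0.38540093, -0.32253927,  0.58600976]), 'torque': array([-0.00631872,  0.02529537,  0.00649273]), 'grasp_force': 0.0, 'gripper_width': 0.9987194302284026}
scene {'fx': 436.25868362743626, 'fy': 436.25868362743626, 'cx': 283.7873916595136, 'cy': 213.083240329165, 'dist': array([-0.09006099,  0.        ,  0.        ,  0.        ,  0.        ]), 'cam_to_world': array([[ 0.47243782, -0.66063909,  0.58340252,  1.18054386],
       [ 0.8811394 ,  0.33908977, -0.32956256, -0.37417681],
       [ 0.01989609,  0.66975676,  0.74231397,  0.90146982],
       [ 0.        ,  0.        ,  0.        ,  1.        ]])}
side {'fx': 519.373274258159, 'fy': 519.373274258159, 'cx': 282.402350693823, 'cy': 219.94572221444545, 'dist': array([-0.05546484,  0.        ,  0.        ,  0.        ,  0.        ]), 'cam_to_world': array([[-0.99845122,  0.01959537, -0.05206898,  0.51201337],
       [-0.05185072, -0.66700135,  0.7432501 ,  0.81700352],
       [-0.02016582,  0.74479878,  0.66698434,  0.88233527],
       [ 0.        ,  0.        ,  0.        ,  1.        ]])}
```

View pics/scene0.png

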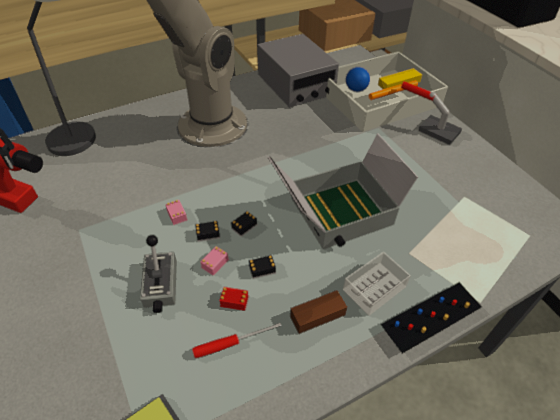

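View pics/side0.png

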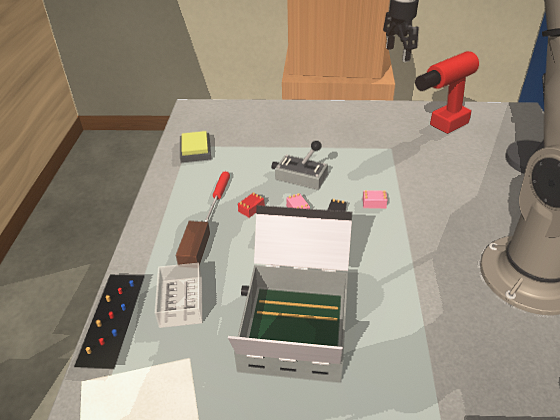

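```bash
cat > h.py <<'E'
from station import bot, optics
import cv2,numpy as np
from scipy.spatial.transform import Rotation as R
def ray(m,px):
    K=np.array([[m['fx'],0,m['cx']],[0,m['fy'],m['cy']],[0,0,1]])
    u=cv2.undistortPoints(np.array(px,float).reshape(-1,1,2),K,m['dist']).reshape(-1,2)
    T=m['cam_to_world']; d=np.c_[u[:,0],-u[:,1],-np.ones(len(u))]@T[:3,:3].T
    return T[:3,3],d
def onz(m,px,z):
    o,d=ray(m,px); return o+d*((z-o[2])/d[:,2])[:,None]
def proj(m,P):
    T=m['cam_to_world']; p=(np.array(P,float).reshape(-1,3)-T[:3,3])@T[:3,:3]
    K=np.array([[m['fx'],0,m['cx']],[0,m['fy'],m['cy']],[0,0,1]])
    q=p*[1,-1,-1]
    return cv2.projectPoints(q,np.zeros(3),np.zeros(3),K,m['dist'])[0].reshape(-1,2)
def tri(ms,pxs):
    A=np.zeros((3,3));b=np.zeros(3)
    for m,p in zip(ms,pxs):
        o,d=ray(m,[p]); d=d[0]/np.linalg.norm(d[0]); M=np.eye(3)-np.outer(d,d); A+=M;b+=M@o
    return np.linalg.solve(A,b)
def move(target,yaw=None,z=None):
    pass
def deltas(P,Rt):
    "offset (m) and angular (45deg) from present pose to world P, rotation Rt"
    s=bot.get_obs(); w,x,y,zz=s['tool_rot']; R0=R.from_quat([x,y,zz,w])
    off=R0.inv().apply(np.array(P)-s['eef_pos']); a=(R0.inv()*Rt).as_rotvec()/(np.pi/4)
    return off.round(4),a.round(4)
def down(yaw): # tool z down, tool y axis (closing line) at world angle yaw
    y=np.array([np.cos(yaw),np.sin(yaw),0]); z=np.array([0,0,-1.]); return R.from_matrix(np.c_[np.cross(y,z),y,z])
E
python3 - <<'E'
from h import *
im=cv2.imread('pics/scene0.png')
cv2.imwrite('pics/c1.png',cv2.resize(im[190:315,130:290],None,fx=5,fy=4.8,interpolation=cv2.INTER_CUBIC))
im=cv2.imread('pics/scene0.png')[130:250,260:420]
cv2.imwrite('pics/c2.png',cv2.resize(im,None,fx=5,fy=5,interpolation=cv2.INTER_CUBIC))
m=optics.camera_model('scene'); s=optics.camera_model('side')
print(onz(m,[(207,230),(245,222),(262,266),(234,298),(214,260),(176,211)],.028))
b=tri([m,s],[(152,241),(315.5,146)]);print('ball',b)
E
```

```text
[[ 0.45504928 -0.19218393  0.028     ]
 [ 0.47520008 -0.09266588  0.028     ]
 [ 0.62259995 -0.11542812  0.028     ]
 [ 0.67338236 -0.21233921  0.028     ]
 [ 0.55255933 -0.21231485  0.028     ]
 [ 0.35413452 -0.24237905  0.028     ]]
ball [ 0.49953107 -0.33501899  0.11341619]
```

View pics/c1.png

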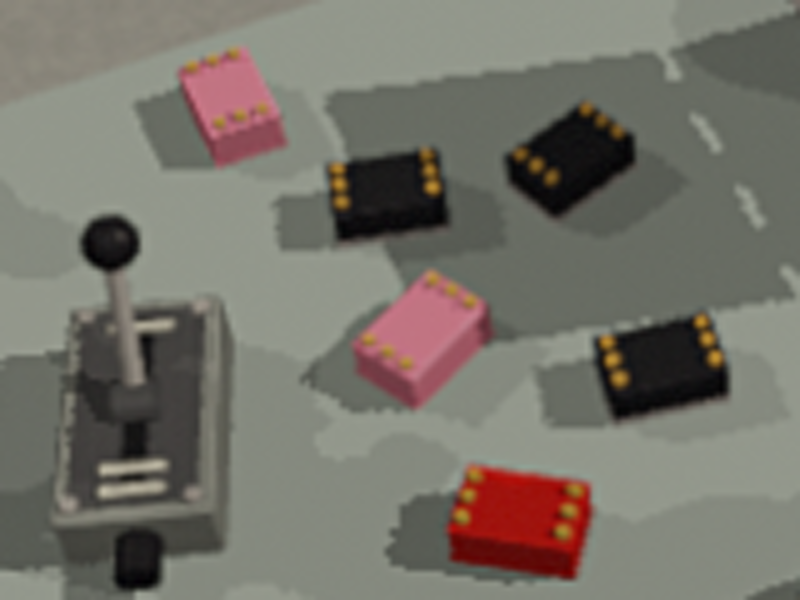

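View pics/c2.png

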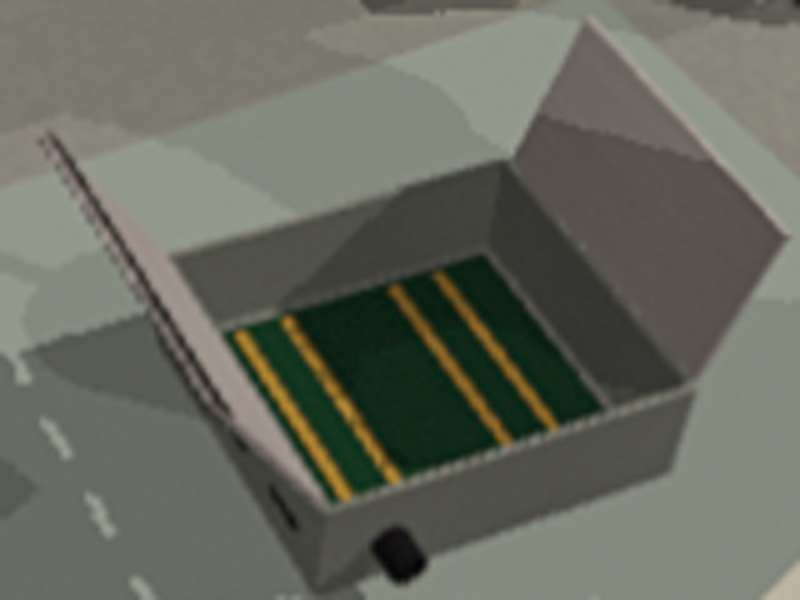

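```bash
python3 - <<'E'
from h import *
m=optics.camera_model('scene')
def c1(p): return np.array(p)/[5,4.8]+[130,190]
for n,a in dict(A=[(337,170),(339,185),(342,202),(428,155),(430,171),(432,187)],B=[(520,154),(536,165),(551,177),(587,110),(602,120),(617,131)],C=[(606,342),(613,360),(619,379),(701,322),(709,340),(714,359)]).items():
    p=onz(m,c1(a),.029); d=p[3:].mean(0)-p[:3].mean(0); print(n,p.mean(0),np.linalg.norm(d),np.degrees(np.arctan2(d[1],d[0])))
p=onz(m,np.array([(320,505),(690,388),(512,160),(172,258)])/5+[260,130],.07); print(p,p.mean(0))
for i in range(4): d=p[(i+1)%4]-p[i]; print(np.linalg.norm(d),np.degrees(np.arctan2(d[1],d[0])))
print(onz(m,c1([(72,312),(217,297),(226,512),(57,520)]),.04)); print(onz(m,c1([(133,385)]),.045))
print(onz(m,c1([(140,325),(133,467),(132,489)]),.04))
s=optics.camera_model('side')
print('side mods',proj(s,[[.455,-.19,.03],[.475,-.09,.03],[.62,-.115,.03]]))
E
```

```text
A [ 0.44671264 -0.18890481  0.029     ] 0.04758243244550782 75.53334415209831
B [ 0.46726148 -0.09239024  0.029     ] 0.04723058270187399 107.21100213304256
C [ 0.61525621 -0.11150353  0.029     ] 0.04797881083867363 77.73016353073972
[[0.62552525 0.05553843 0.07      ]
 [0.64727408 0.27172127 0.07      ]
 [0.45536301 0.29215273 0.07      ]
 [0.43763894 0.07603795 0.07      ]] [0.54145032 0.17386259 0.07      ]
0.21727409346478413 84.2551520772665
0.19299560558422366 173.92300140871086
0.21684035837945065 -94.68846538903384
0.18900130996365666 -6.226681369053484
[[ 0.46937483 -0.36125644  0.04      ]
 [ 0.49271336 -0.29437969  0.04      ]
 [ 0.61624725 -0.33224403  0.04      ]
 [ 0.58557034 -0.40260462  0.04      ]]
[[ 0.5304204  -0.34815451  0.045     ]]
[[ 0.49255275 -0.33378273  0.04      ]
 [ 0.57281134 -0.36253871  0.04      ]
 [ 0.58453396 -0.3667212   0.04      ]]
side mods [[332.30757359 205.82779655]
 [324.73767741 232.73801522]
 [265.05880199 224.4775897 ]]
```

```bash
cat >> h.py <<'E'
def plan(wps,P0=None,yaw0=None):
    "chained legs of (P,yaw deg): offset and angular in the tool frame at each leg's start"
    s=bot.get_obs(); w,x,y,z=s['tool_rot']; P=s['eef_pos'] if P0 is None else np.array(P0)
    r=R.from_quat([x,y,z,w]) if yaw0 is None else down(np.radians(yaw0))
    for Q,yaw in wps:
        Q=np.array(Q); r2=down(np.radians(yaw)); o=r.inv().apply(Q-P); a=(r.inv()*r2).as_rotvec()/(np.pi/4)
        print(o.round(4).tolist(),a.round(3).tolist(),'| mm',round(1e3*np.linalg.norm(o)),'deg',round(45*np.linalg.norm(a))); P,r=Q,r2
E
python3 - <<'E'
from h import *
b=[.4995,-.335]; 
plan([([*b,.28],-18.5),([*b,.165],-18.5)])
E
```

```text
[0.3262, -0.1693, 0.0233] [-0.002, -0.001, -1.071] | mm 368 deg 48
[0.0, 0.0, 0.115] [0.0, 0.0, 0.0] | mm 115 deg 0
```

Call:
drive_tool --deltas '[{"gripper":80,"offset":[0.2,-0.1,0.02],"angular":[0,0,-0.9]},{"gripper":80,"offset":[0.2,-0.1,0.02],"angular":[0,0,-0.9]},{"gripper":80,"offset":[0.2,-0.1,0.02],"angular":[0,0,-0.9]},{"gripper":80,"offset":[0.2,-0.1,0.02],"angular":[0,0,-0.9]},{"gripper":80,"offset":[0.2,-0.1,0.02],"angular":[0,0,-0.9]}]'

```text
t: 0.6
eef_pos: [0.4146, -0.444, 0.2833]
tool_rot: [-0.001, 0.846, 0.533, 0.001]
contact_force: [0.8, 0.1, -0.1]
gripper_width: 0.686
grasp_force: 0.0
```

```bash
python3 - <<'E'
from h import *
b=[.4995,-.335]; 
plan([([*b,.24],-18.5),([*b,.165],-18.5)])
s=bot.get_obs();print(s['eef_pos'],s['gripper_width'])
E
```

```text
[0.1348, 0.0296, 0.0437] [-0.0, -0.004, -0.156] | mm 145 deg 7
[0.0, 0.0, 0.075] [0.0, 0.0, 0.0] | mm 75 deg 0
[ 0.41463175 -0.44403719  0.28329275] 0.6864562075242437
```

Call:
drive_tool --deltas '[{"gripper":80,"offset":[0.135,0.03,0.044],"angular":[0,0,-0.156]},{"gripper":80,"offset":[0.135,0.03,0.044],"angular":[0,0,-0.156]},{"gripper":80,"offset":[0.135,0.03,0.044],"angular":[0,0,-0.156]},{"gripper":80,"offset":[0.135,0.03,0.044],"angular":[0,0,-0.156]},{"gripper":80,"offset":[0.135,0.03,0.044],"angular":[0,0,-0.156]}]'

```text
t: 1.1
eef_pos: [0.4981, -0.3398, 0.2391]
tool_rot: [-0.001, 0.814, 0.581, -0.0]
contact_force: [-0.1, -1.0, 0.7]
gripper_width: 0.685
grasp_force: 0.0
```

```bash
python3 - <<'E'
from h import *
im=optics.read_camera('wrist'); m=optics.camera_model('wrist'); cv2.imwrite('pics/w1.png',im)
print(bot.get_obs()['eef_pos'],m)
b=[.4995,-.335,.113]
print(proj(m,[b,[.541,-.348,.042]]))
E
```

```text
[ 0.49726401 -0.34147629  0.23959079] {'fx': 297.09746527767066, 'fy': 297.09746527767066, 'cx': 283.44198423090927, 'cy': 204.45624043517557, 'dist': array([-0.05418323,  0.        ,  0.        ,  0.        ,  0.        ]), 'cam_to_world': array([[ 0.94454075,  0.3160105 ,  0.08933162,  0.52003245],
       [-0.3283922 ,  0.90987472,  0.25354792, -0.27711663],
       [-0.00115678, -0.26882215,  0.96318914,  0.30909866],
       [ 0.        ,  0.        ,  0.        ,  1.        ]])}
[[283.21280265 213.77037748]
 [330.52910877 189.33646868]]
```

View pics/w1.png

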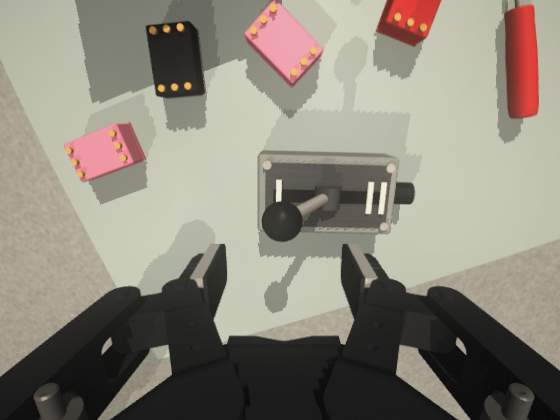

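```bash
python3 - <<'E'
from h import *
m=optics.camera_model('wrist')
b=onz(m,[(282,221)],.113)[0]; p=onz(m,[(331,196)],.05)[0]; c=onz(m,[(260,155),(397,160),(389,234),(259,231)],.04)
print(b,p,c,c.mean(0)); d=c[1]-c[0]+c[2]-c[3]; print(np.degrees(np.arctan2(d[1],d[0])))
d=p-b; print(np.degrees(np.arctan2(d[1],d[0])),np.hypot(*d[:2]))
print(onz(m,[(176,27),(183,87)],.029),'black A studs rows')
P=b.copy(); P[2]=.165; Q=p.copy(); Q[2]=.182
plan([(P,-18.5),(Q,-18.5)])
E
```

```text
[ 0.4969698  -0.33970288  0.113     ] [ 0.53900148 -0.35189648  0.05      ] [[ 0.49031875 -0.29736629  0.04      ]
 [ 0.60653493 -0.34218298  0.04      ]
 [ 0.58241284 -0.40992266  0.04      ]
 [ 0.46405054 -0.3653396   0.04      ]] [ 0.53582926 -0.35370288  0.04      ]
-20.86224437416782
-16.177702933816818 0.04376466345153532
[[ 0.45880577 -0.17090066  0.029     ]
 [ 0.44502833 -0.21840929  0.029     ]] black A studs rows
[0.0016, -0.0008, 0.0746] [-0.001, 0.001, -0.015] | mm 75 deg 1
[0.0018, 0.0437, -0.017] [0.0, 0.0, 0.0] | mm 47 deg 0
```

Call:
drive_tool --deltas '[{"gripper":80,"offset":[0.002,-0.001,0.074],"angular":[0,0,0]},{"gripper":80,"offset":[0.002,-0.001,0.074],"angular":[0,0,0]},{"gripper":80,"offset":[0.002,-0.001,0.074],"angular":[0,0,0]},{"gripper":153,"offset":[0.002,-0.001,0.074],"angular":[0,0,0]},{"gripper":153,"offset":[0.002,-0.001,0.074],"angular":[0,0,0]}]' --grip_force 30

```text
t: 1.65
eef_pos: [0.498, -0.3403, 0.1679]
tool_rot: [0.002, 0.815, 0.579, 0.001]
contact_force: [-0.0, -0.6, -0.0]
gripper_width: 0.402
grasp_force: 0.0
```

Call:
drive_tool --deltas '[{"gripper":153,"offset":[0.0,0.008,-0.006],"angular":[0,0,0]},{"gripper":153,"offset":[0,0.018,-0.01],"angular":[0,0,0]},{"gripper":153,"offset":[0,0.028,-0.014],"angular":[0,0,0]},{"gripper":153,"offset":[0,0.036,-0.016],"angular":[0,0,0]},{"gripper":153,"offset":[0,0.044,-0.016],"angular":[0,0,0]}]'

```text
t: 2.15
eef_pos: [0.5403, -0.3536, 0.1826]
tool_rot: [0.001, 0.815, 0.58, 0.0]
contact_force: [-2.3, 0.9, 1.6]
gripper_width: 0.4
grasp_force: 0.9
```

```bash
python3 - <<'E'
from h import *
s=bot.get_obs(); print(s['eef_pos'],s['contact_force'],s['gripper_width'])
a=optics.read_camera('side')[110:230,230:390]; b=optics.read_camera('scene')[190:310,90:250]
cv2.imwrite('pics/c3.png',cv2.resize(np.hstack([a,b]),None,fx=2.5,fy=2.5,interpolation=cv2.INTER_CUBIC))
E
```

```text
[ 0.54029222 -0.35358765  0.18259512] [-2.27857916  0.93218686  1.6034786 ] 0.4001213269799959
```

View pics/c3.png

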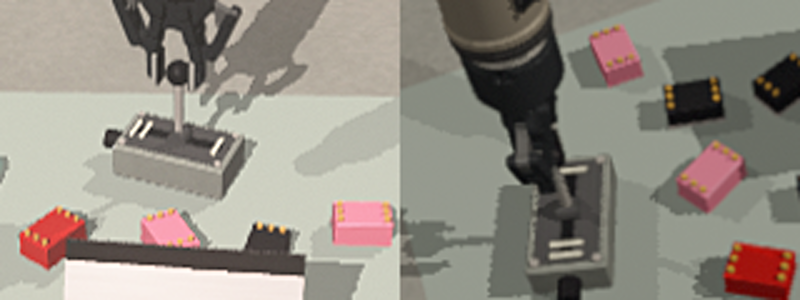

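```bash
python3 - <<'E'
from h import *
m=optics.camera_model('scene'); s=optics.camera_model('side')
e=tri([m,s],[(269,157),(352,213)]); print('cover edge corner',e)
a=np.radians(-5.8); d=e[:2]-[.542,.174]; print('box frame',d@[np.cos(a),np.sin(a)],d@[-np.sin(a),np.cos(a)])
e=tri([m,s],[(260+590/5,130+20/5),(231,337)]); print(e)
e=tri([m,s],[(260+590/5,130+20/5),(346,347)]); print('under edge corner',e); d=e[:2]-[.542,.174]; print('box frame',d@[np.cos(a),np.sin(a)],d@[-np.sin(a),np.cos(a)])
print(bot.get_obs()['q'].round(2))
plan([([.5403,-.3536,.30],-19),([.50,-.24,.30],-6)])
E
```

```text
cover edge corner [0.42476673 0.00481602 0.17643844]
box frame -0.09953600781712041 -0.18016503707957796
[0.57938648 0.29757617 0.21464887]
under edge corner [0.45251866 0.32566201 0.16213535]
box frame -0.10434966059383503 0.14184295269505984
[ 0.65  0.57 -0.24  1.72  0.16  0.87  0.01]
[-0.0003, -0.0, -0.1181] [0.002, -0.001, -0.003] | mm 118 deg 0
[0.0943, -0.0751, 0.0] [0.0, 0.0, -0.289] | mm 121 deg 13
```

Call:
drive_tool --deltas '[{"gripper":120,"offset":[0,0,-0.03],"angular":[0,0,0]},{"gripper":120,"offset":[0,0,-0.08],"angular":[0,0,0]},{"gripper":80,"offset":[0,0,-0.12],"angular":[0,0,0]},{"gripper":80,"offset":[0,0,-0.12],"angular":[0,0,0]}]'

```text
t: 2.65
eef_pos: [0.542, -0.3542, 0.3086]
tool_rot: [0.005, 0.815, 0.58, 0.003]
contact_force: [0.6, -0.1, 0.3]
gripper_width: 0.687
grasp_force: 0.0
```

Call:
drive_tool --deltas '[{"gripper":80,"offset":[0.095,-0.075,0],"angular":[0,0,-0.29]},{"gripper":80,"offset":[0.095,-0.075,0],"angular":[0,0,-0.29]},{"gripper":80,"offset":[0.095,-0.075,0],"angular":[0,0,-0.29]},{"gripper":80,"offset":[0.095,-0.075,0],"angular":[0,0,-0.29]},{"gripper":80,"offset":[0.095,-0.075,0],"angular":[0,0,-0.29]}]'

```text
t: 3.15
eef_pos: [0.4995, -0.2389, 0.3018]
tool_rot: [0.0, 0.744, 0.669, 0.0]
contact_force: [0.2, -0.4, -0.5]
gripper_width: 0.69
grasp_force: 0.0
```

```bash
cat >> h.py <<'E'
def modules(name='wrist',z=.029,im=None,m=None):
    "modules by their brass studs in black: centre, long-axis angle"
    im=optics.read_camera(name) if im is None else im; m=m or optics.camera_model(name)
    h=cv2.cvtColor(im,cv2.COLOR_BGR2HSV)
    st=((h[...,0]>12)&(h[...,0]<30)&(h[...,1]>120)&(h[...,2]>80)).astype(np.uint8)
    n,_,S,c=cv2.connectedComponentsWithStats(st); c=c[1:][S[1:,4]>4]
    if not len(c): return [],im
    # keep studs mostly ringed by dark pixels
    k=[];
    for u,v in c:
        p=im[max(0,int(v)-9):int(v)+10,max(0,int(u)-9):int(u)+10].max(2); r=im[max(0,int(v)-9):int(v)+10,max(0,int(u)-9):int(u)+10]
        k.append((p<50).mean()>.3)
    c=c[np.array(k)]; P=onz(m,c,z)[:,:2]; out=[]; left=list(range(len(P)))
    while left:
        g=[left.pop(0)]
        for i in g:
            for j in left[:]:
                if np.linalg.norm(P[i]-P[j])<.055: g.append(j); left.remove(j)
        q=P[g]; 
        if len(g)<4: continue
        e=np.linalg.svd(q-q.mean(0))[2][0]; ang=np.degrees(np.arctan2(e[1],e[0]))%180
        out.append((len(g),q.mean(0).round(4),round(ang,1),c[g].mean(0).round(0)))
    return out,im
E
python3 - <<'E'
from h import *
o,im=modules(); cv2.imwrite('pics/w2.png',im); print(*o,sep='\n'); print(bot.get_obs()['eef_pos'])
E
```

```text
(9, array([ 0.4605, -0.1191]), np.float64(84.7), array([235.,  76.]))
[ 0.49950328 -0.23983056  0.30168301]
```

View pics/w2.png

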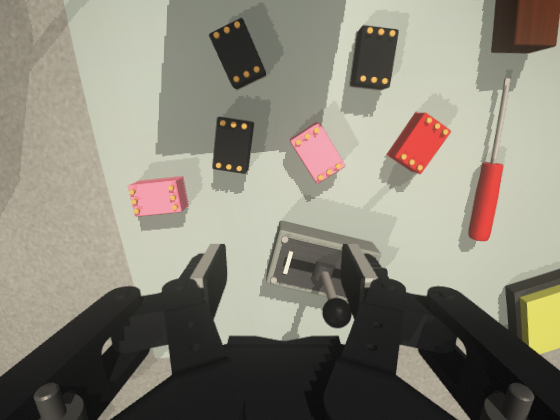

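```bash
python3 - <<'E'
from h import *
m=optics.camera_model('wrist')
M=dict(A=[(222,124),(233,125),(244,127),(219,168),(228,168),(239,169)],B=[(214,39),(225,31),(237,24),(239,77),(247,73),(256,70)],C=[(368,31),(379,31),(390,32),(365,79),(374,80),(386,81)])
for n,a in M.items():
    p=onz(m,a,.029); d=p[:3].mean(0)-p[3:].mean(0); print(n,p.mean(0).round(4),np.linalg.norm(d).round(4),np.degrees(np.arctan2(d[1],d[0])).round(1))
print(proj(m,[[.539,-.352,.127],[.539,-.352,.042]]))
A=[.4515,-.194]
plan([([*A,.16],-16),([*A,.077],-16)])
E
```

```text
A [ 0.4446 -0.1932  0.029 ] 0.0489 75.5
B [ 0.4654 -0.0952  0.029 ] 0.0473 111.6
C [ 0.614 -0.114  0.029] 0.0488 82.5
[[336.53405016 312.29745745]
 [324.81183921 269.94939744]]
[0.0405, -0.0527, 0.1416] [0.0, 0.0, 0.218] | mm 156 deg 10
[0.0, 0.0, 0.083] [0.0, 0.0, 0.0] | mm 83 deg 0
```

Call:
drive_tool --deltas '[{"gripper":75,"offset":[0.042,-0.058,0.05],"angular":[0,0,0.19]},{"gripper":75,"offset":[0.042,-0.058,0.1],"angular":[0,0,0.19]},{"gripper":75,"offset":[0.042,-0.058,0.14],"angular":[0,0,0.19]},{"gripper":75,"offset":[0.042,-0.058,0.14],"angular":[0,0,0.19]},{"gripper":75,"offset":[0.042,-0.058,0.14],"angular":[0,0,0.19]}]' --grip_force 50

```text
t: 3.7
eef_pos: [0.4445, -0.1913, 0.1591]
tool_rot: [-0.002, 0.792, 0.611, -0.002]
contact_force: [1.0, 0.7, 0.2]
gripper_width: 0.701
grasp_force: 0.0
```

```bash
python3 - <<'E'
from h import *
o,im=modules(); cv2.imwrite('pics/w3.png',im[:, :]); print(*o,sep='\n'); print(bot.get_obs()['eef_pos'])
E
```

```text
(9, array([ 0.4628, -0.1189]), np.float64(84.7), array([279., 109.]))
[ 0.44603665 -0.19175418  0.16095032]
```

View pics/w3.png

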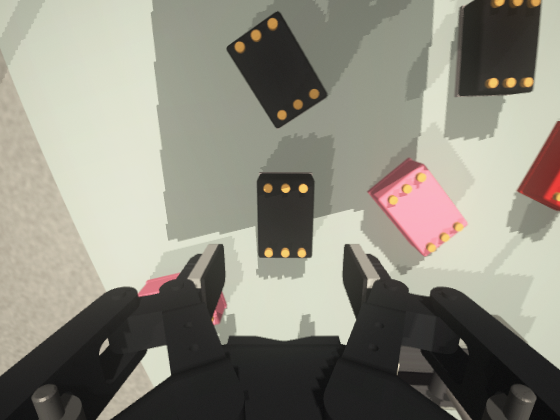

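```bash
python3 - <<'E'
from h import *
m=optics.camera_model('wrist')
M=dict(A=[(268,188),(286,188),(303,188),(269,253),(285,253),(301,253)],B=[(239,47),(256,35),(272,23),(282,115),(298,104),(314,94)],C=[(498,3),(517,2),(536,3),(493,83),(511,83),(529,82)])
for n,a in M.items():
    p=onz(m,a,.029); d=p[:3].mean(0)-p[3:].mean(0); print(n,p.mean(0).round(4),np.linalg.norm(d).round(4),np.degrees(np.arctan2(d[1],d[0])).round(1))
A=[.4455,-.1915]; c,s_=np.cos(np.radians(-5.8)),np.sin(np.radians(-5.8))
bx=lambda x,y:[.542+c*x-s_*y,.174+s_*x+c*y]
print(bx(-38,0)) if 0 else None
S=[bx(-.038,-.045),bx(.038,-.045),bx(0,.04)]; print(np.round(S,4))
Q=S[2]
plan([([*A,.077],-14.5),([*A,.33],-14.5),([*Q,.33],-5.8),([*Q,.084],-5.8)],P0=[.446,-.192,.16],yaw0=-14.5)
E
```

```text
A [ 0.4472 -0.1927  0.029 ] 0.0491 74.8
B [ 0.4677 -0.094   0.029 ] 0.0492 108.0
C [ 0.6196 -0.114   0.029 ] 0.0483 79.1
[[0.4996 0.1331]
 [0.5753 0.1254]
 [0.546  0.2138]]
[0.0004, -0.0006, 0.083] [0.0, 0.0, 0.0] | mm 83 deg 0
[0.0, 0.0, -0.253] [0.0, 0.0, 0.0] | mm 253 deg 0
[0.4176, -0.0041, 0.0] [0.0, 0.0, -0.193] | mm 418 deg 9
[0.0, 0.0, 0.246] [0.0, 0.0, 0.0] | mm 246 deg 0
```

Call:
drive_tool --deltas '[{"gripper":75,"offset":[0,0,0.045],"angular":[0,0,0]},{"gripper":75,"offset":[0,0,0.083],"angular":[0,0,0]},{"gripper":75,"offset":[0,0,0.083],"angular":[0,0,0]},{"gripper":255,"offset":[0,0,0.083],"angular":[0,0,0]},{"gripper":255,"offset":[0,0,0.083],"angular":[0,0,0]}]' --grip_force 60

```text
t: 4.25
eef_pos: [0.4478, -0.1918, 0.0813]
tool_rot: [0.002, 0.792, 0.611, 0.001]
contact_force: [0.5, 0.1, -1.7]
gripper_width: 0.455
grasp_force: 60.9
```

Call:
drive_tool --deltas '[{"gripper":255,"offset":[0,0,0],"angular":[0,0,0]},{"gripper":255,"offset":[0,0,0],"angular":[0,0,0]},{"gripper":255,"offset":[0,0,-0.04],"angular":[0,0,0]},{"gripper":255,"offset":[0,0,-0.08],"angular":[0,0,0]},{"gripper":255,"offset":[0,0,-0.12],"angular":[0,0,0]}]'

```text
t: 4.75
eef_pos: [0.446, -0.1909, 0.2012]
tool_rot: [0.0, 0.792, 0.611, 0.0]
contact_force: [0.7, -0.5, -0.5]
gripper_width: 0.453
grasp_force: 61.4
```

Call:
drive_tool --deltas '[{"gripper":255,"offset":[0,0,-0.05],"angular":[0,0,0]},{"gripper":255,"offset":[0,0,-0.1],"angular":[0,0,0]},{"gripper":255,"offset":[0.02,0,-0.133],"angular":[0,0,0]},{"gripper":255,"offset":[0.07,0,-0.133],"angular":[0,0,0]},{"gripper":255,"offset":[0.11,0,-0.133],"angular":[0,0,0]}]'

```text
t: 5.25
eef_pos: [0.4746, -0.0829, 0.3347]
tool_rot: [0.002, 0.792, 0.611, 0.002]
contact_force: [1.6, 0.1, -2.8]
gripper_width: 0.449
grasp_force: 61.5
```

Call:
drive_tool --deltas '[{"gripper":255,"offset":[0.04,0,0],"angular":[0,0,0]},{"gripper":255,"offset":[0.085,0,0],"angular":[0,0,0]},{"gripper":255,"offset":[0.13,0,0],"angular":[0,0,0]},{"gripper":255,"offset":[0.18,0,0],"angular":[0,0,0]},{"gripper":255,"offset":[0.22,0,0],"angular":[0,0,0]}]'

```text
t: 5.75
eef_pos: [0.5296, 0.1311, 0.3332]
tool_rot: [0.0, 0.791, 0.612, 0.001]
contact_force: [0.8, 0.3, -0.9]
gripper_width: 0.451
grasp_force: 61.5
```

Call:
drive_tool --deltas '[{"gripper":255,"offset":[0.04,-0.004,0],"angular":[0,0,-0.1]},{"gripper":255,"offset":[0.088,-0.004,0],"angular":[0,0,-0.193]},{"gripper":255,"offset":[0.088,-0.004,0],"angular":[0,0,-0.193]},{"gripper":255,"offset":[0.088,-0.004,0],"angular":[0,0,-0.193]}]'

```text
t: 6.15
eef_pos: [0.5477, 0.2155, 0.3325]
tool_rot: [-0.0, 0.742, 0.67, 0.0]
contact_force: [-0.3, -0.7, -1.8]
gripper_width: 0.45
grasp_force: 61.4
```

```bash
python3 - <<'E'
from h import *
s=bot.get_obs(); print(s['eef_pos'],s['gripper_width'],s['grasp_force'])
im=optics.read_camera('wrist'); cv2.imwrite('pics/w4.png',im)
E
```

```text
[0.54768766 0.21552363 0.33246858] 0.45042945737031265 61.43494248390198
```

View pics/w4.png

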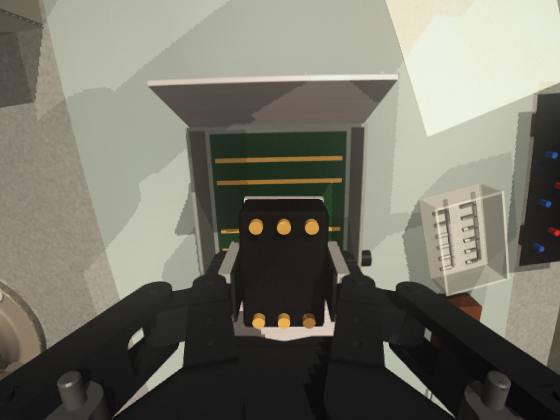

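```bash
python3 - <<'E'
from h import *
m=optics.camera_model('wrist')
p=onz(m,[(189,128),(366,127)],.07); print(p,p.mean(0)); d=p[1]-p[0]; a=np.arctan2(d[1],d[0]); print(np.degrees(a),np.linalg.norm(d))
print(p.mean(0)[:2]-.11*np.array([-np.sin(a),np.cos(a)]))
E
```

```text
[[0.45236336 0.28636616 0.07      ]
 [0.6443316  0.26712163 0.07      ]] [0.54834748 0.2767439  0.07      ]
-5.724692317124635 0.19293045395052388
[0.53737514 0.1672925 ]
```

Call:
drive_tool --deltas '[{"gripper":255,"offset":[-0.02,0,0.04],"angular":[0,0,0]},{"gripper":255,"offset":[-0.02,0,0.09],"angular":[0,0,0]},{"gripper":255,"offset":[-0.02,0,0.13],"angular":[0,0,0]},{"gripper":255,"offset":[-0.02,0,0.17],"angular":[0,0,0]},{"gripper":255,"offset":[-0.02,0,0.2],"angular":[0,0,0]}]'

```text
t: 6.7
eef_pos: [0.5456, 0.1913, 0.13]
tool_rot: [0.0, 0.744, 0.668, -0.001]
contact_force: [0.2, -0.9, -2.0]
gripper_width: 0.452
grasp_force: 61.5
```

Call:
drive_tool --deltas '[{"gripper":255,"offset":[0,0,0.02],"angular":[0,0,0]},{"gripper":255,"offset":[0,0,0.035],"angular":[0,0,0]},{"gripper":255,"offset":[0,0,0.045],"angular":[0,0,0]},{"gripper":255,"offset":[0,0,0.046],"angular":[0,0,0]},{"gripper":255,"offset":[0,0,0.046],"angular":[0,0,0]}]'

```text
t: 7.2
eef_pos: [0.5466, 0.1944, 0.0866]
tool_rot: [0.0, 0.743, 0.669, 0.0]
contact_force: [0.1, -0.2, -1.3]
gripper_width: 0.452
grasp_force: 61.5
```

```bash
python3 - <<'E'
from h import *
B=[.4707,-.1035]
plan([([*B,.33],18.5),([*B,.18],18.5),([*B,.077],18.5)],P0=[.544,.194,.33],yaw0=-5.8)
E
```

```text
[-0.3034, -0.0429, 0.0] [0.0, 0.0, -0.54] | mm 306 deg 24
[0.0, 0.0, 0.15] [0.0, 0.0, 0.0] | mm 150 deg 0
[0.0, 0.0, 0.103] [0.0, 0.0, 0.0] | mm 103 deg 0
```

Call:
drive_tool --deltas '[{"gripper":90,"offset":[0,0,0],"angular":[0,0,0]},{"gripper":90,"offset":[0,0,0],"angular":[0,0,0]},{"gripper":90,"offset":[0,0,-0.04],"angular":[0,0,0]},{"gripper":90,"offset":[0,0,-0.09],"angular":[0,0,0]},{"gripper":90,"offset":[0,0,-0.14],"angular":[0,0,0]}]'

```text
t: 7.7
eef_pos: [0.5457, 0.1945, 0.2278]
tool_rot: [-0.0, 0.743, 0.669, -0.0]
contact_force: [1.3, -0.9, -1.1]
gripper_width: 0.646
grasp_force: 0.0
```

Call:
drive_tool --deltas '[{"gripper":75,"offset":[0,0,-0.05],"angular":[0,0,0]},{"gripper":75,"offset":[0,0,-0.106],"angular":[0,0,0]},{"gripper":75,"offset":[0,0,-0.106],"angular":[0,0,0]},{"gripper":75,"offset":[0,0,-0.106],"angular":[0,0,0]}]'

```text
t: 8.1
eef_pos: [0.5467, 0.195, 0.3345]
tool_rot: [0.001, 0.743, 0.669, 0.002]
contact_force: [0.4, -0.1, -0.4]
gripper_width: 0.705
grasp_force: 0.0
```

Call:
drive_tool --deltas '[{"gripper":75,"offset":[-0.2,-0.02,0],"angular":[0,0,0]},{"gripper":75,"offset":[-0.2,-0.02,0],"angular":[0,0,0]},{"gripper":75,"offset":[-0.2,-0.02,0],"angular":[0,0,0]},{"gripper":75,"offset":[-0.2,-0.02,0],"angular":[0,0,0]},{"gripper":75,"offset":[-0.2,-0.02,0],"angular":[0,0,0]}]'

```text
t: 8.6
eef_pos: [0.5031, -0.0104, 0.3296]
tool_rot: [-0.0, 0.747, 0.665, -0.003]
contact_force: [0.8, -0.1, 1.0]
gripper_width: 0.706
grasp_force: 0.0
```

Call:
drive_tool --deltas '[{"gripper":75,"offset":[-0.103,-0.023,0],"angular":[0,0,-0.54]},{"gripper":75,"offset":[-0.103,-0.023,0],"angular":[0,0,-0.54]},{"gripper":75,"offset":[-0.103,-0.023,0.04],"angular":[0,0,-0.54]},{"gripper":75,"offset":[-0.103,-0.023,0.08],"angular":[0,0,-0.54]},{"gripper":75,"offset":[-0.103,-0.023,0.08],"angular":[0,0,-0.54]}]'

```text
t: 9.1
eef_pos: [0.4677, -0.1025, 0.2465]
tool_rot: [-0.005, 0.586, 0.81, -0.002]
contact_force: [-0.2, 0.7, 0.2]
gripper_width: 0.704
grasp_force: 0.0
```

```bash
cat >> h.py <<'E'
def dark(im,m,z=.028,near=None):
    "dark module tops: minAreaRect of very dark blobs with brass on them"
    h=cv2.cvtColor(im,cv2.COLOR_BGR2HSV)
    st=((h[...,0]>10)&(h[...,0]<30)&(h[...,1]>120)&(h[...,2]>80)).astype(np.uint8)
    n,_,S,c=cv2.connectedComponentsWithStats(st); c=c[1:][S[1:,4]>4]
    return c
def studs(c,m,centre,r=.038,z=.029):
    P=onz(m,c,z)[:,:2]; k=np.linalg.norm(P-centre,axis=1)<r; q=P[k]
    if len(q)<3: return len(q)
    e=np.linalg.svd(q-q.mean(0))[2][0]; return len(q),q.mean(0).round(4),round(np.degrees(np.arctan2(e[1],e[0]))%180,1)
E
python3 - <<'E'
from h import *
im=optics.read_camera('wrist'); m=optics.camera_model('wrist'); c=dark(im,m); cv2.imwrite('pics/w5.png',im)
for q in [(.4675,-.094),(.617,-.114)]: print(studs(c,m,np.array(q)))
print(bot.get_obs()['eef_pos'])
E
```

```text
(6, array([ 0.4688, -0.0938]), np.float64(107.6))
(6, array([ 0.6201, -0.113 ]), np.float64(78.4))
[ 0.46967273 -0.10180674  0.24936759]
```

Call:
drive_tool --deltas '[{"gripper":75,"offset":[0,0.001,0.05],"angular":[0,0,0.015]},{"gripper":75,"offset":[0,0.001,0.1],"angular":[0,0,0.015]},{"gripper":75,"offset":[0,0.001,0.14],"angular":[0,0,0.015]},{"gripper":75,"offset":[0,0.001,0.173],"angular":[0,0,0.015]},{"gripper":75,"offset":[0,0.001,0.173],"angular":[0,0,0.015]}]'

```text
t: 9.65
eef_pos: [0.4718, -0.1008, 0.0769]
tool_rot: [-0.002, 0.59, 0.808, -0.001]
contact_force: [-0.4, 0.5, 0.3]
gripper_width: 0.707
grasp_force: 0.0
```

Call:
drive_tool --deltas '[{"gripper":255,"offset":[0,0,0],"angular":[0,0,0]},{"gripper":255,"offset":[0,0,0],"angular":[0,0,0]},{"gripper":255,"offset":[0,0,0],"angular":[0,0,0]},{"gripper":255,"offset":[0,0,0],"angular":[0,0,0]},{"gripper":255,"offset":[0,0,-0.03],"angular":[0,0,0]}]'

```text
t: 10.15
eef_pos: [0.4716, -0.1019, 0.1083]
tool_rot: [-0.001, 0.59, 0.807, -0.001]
contact_force: [-0.3, -0.3, -1.4]
gripper_width: 0.451
grasp_force: 61.3
```

Call:
drive_tool --deltas '[{"gripper":255,"offset":[0,0,-0.05],"angular":[0,0,0]},{"gripper":255,"offset":[0,0,-0.1],"angular":[0,0,0]},{"gripper":255,"offset":[0,0,-0.15],"angular":[0,0,0]},{"gripper":255,"offset":[0,0,-0.2],"angular":[0,0,0]},{"gripper":255,"offset":[0,0,-0.223],"angular":[0,0,0]}]'

```text
t: 10.65
eef_pos: [0.4739, -0.1017, 0.3378]
tool_rot: [0.004, 0.59, 0.807, 0.001]
contact_force: [0.9, -0.5, -2.3]
gripper_width: 0.456
grasp_force: 61.5
```

```bash
python3 - <<'E'
from h import *
a=np.radians(-5.8);c,s=np.cos(a),np.sin(a)
bx=lambda x,y:[.541+c*x-s*y,.171+s*x+c*y]
# module centre is 10 mm beyond the grasp point (+tool x) -> grasp y -10mm
for q in [bx(-.038,-.06),bx(.038,-.05)]: print(np.round(q,4))
plan([([*bx(-.038,-.058),.33],-5.8)],P0=[.4717,-.1033,.33],yaw0=17.8)
E
```

```text
[0.4971 0.1151]
[0.5738 0.1174]
[0.202, 0.0918, 0.0] [0.0, 0.0, 0.524] | mm 222 deg 24
```

Call:
drive_tool --deltas '[{"gripper":255,"offset":[0.04,0.018,0],"angular":[0,0,0.12]},{"gripper":255,"offset":[0.085,0.04,0],"angular":[0,0,0.25]},{"gripper":255,"offset":[0.13,0.06,0],"angular":[0,0,0.4]},{"gripper":255,"offset":[0.17,0.078,0],"angular":[0,0,0.524]},{"gripper":255,"offset":[0.202,0.092,0],"angular":[0,0,0.524]}]'

```text
t: 11.15
eef_pos: [0.4986, 0.1215, 0.3333]
tool_rot: [0.0, 0.743, 0.669, 0.001]
contact_force: [0.8, 0.4, -1.4]
gripper_width: 0.457
grasp_force: 61.5
```

```bash
python3 - <<'E'
from h import *
s=bot.get_obs(); print(s['eef_pos'],s['gripper_width'],s['grasp_force'])
im=optics.read_camera('wrist'); cv2.imwrite('pics/w6.png',im)
E
```

```text
[0.4986196  0.12150901 0.33328875] 0.45731825410916593 61.46365284919739
```

View pics/w6.png

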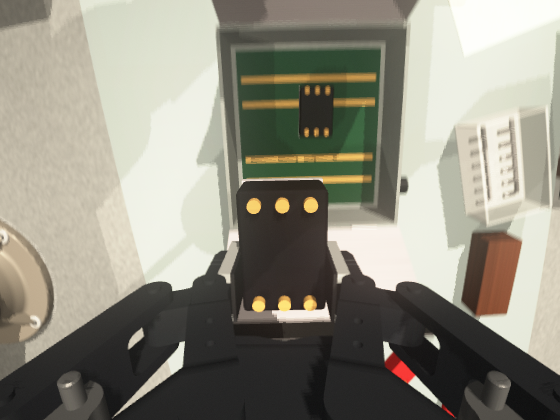

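```bash
python3 - <<'E'
from h import *
m=optics.camera_model('wrist'); im=cv2.imread('pics/w6.png'); c=dark(im,m)
print(studs(c,m,np.array([.545,.195]),z=.033,r=.04))
p=onz(m,[(233,46),(383,43),(377,205),(242,205)],.006); print(p.round(4))
q=onz(m,[(219,28),(406,28),(398,222)],.07); print(q.round(4))
print(proj(m,[[.4986,.1215,.018]]))
E
```

```text
(6, array([0.547 , 0.2059]), np.float64(84.3))
[[0.4533 0.294  0.006 ]
 [0.6378 0.2808 0.006 ]
 [0.6257 0.0736 0.006 ]
 [0.4383 0.0918 0.006 ]]
[[0.4496 0.2967 0.07  ]
 [0.6408 0.2797 0.07  ]
 [0.6314 0.0696 0.07  ]]
[[283.13980581 181.50938738]]
```

Call:
drive_tool --deltas '[{"gripper":255,"offset":[0,0,0.04],"angular":[0,0,0]},{"gripper":255,"offset":[0,0,0.09],"angular":[0,0,0]},{"gripper":255,"offset":[0,0,0.13],"angular":[0,0,0]},{"gripper":255,"offset":[0,0,0.17],"angular":[0,0,0]},{"gripper":255,"offset":[0,0,0.205],"angular":[0,0,0]}]'

```text
t: 11.7
eef_pos: [0.499, 0.1177, 0.126]
tool_rot: [0.0, 0.743, 0.669, 0.0]
contact_force: [0.4, -0.1, -0.9]
gripper_width: 0.45
grasp_force: 61.4
```

Call:
drive_tool --deltas '[{"gripper":255,"offset":[0,0,0.02],"angular":[0,0,0]},{"gripper":255,"offset":[0,0,0.035],"angular":[0,0,0]},{"gripper":255,"offset":[0,0,0.043],"angular":[0,0,0]},{"gripper":255,"offset":[0,0,0.043],"angular":[0,0,0]},{"gripper":255,"offset":[0,0,0.043],"angular":[0,0,0]}]'

```text
t: 12.2
eef_pos: [0.5, 0.1186, 0.085]
tool_rot: [0.001, 0.743, 0.669, 0.001]
contact_force: [-0.9, 0.0, -2.2]
gripper_width: 0.448
grasp_force: 62.9
```

```bash
python3 - <<'E'
from h import *
C=[.619,-.1135]
plan([([*C,.33],-11)],P0=[.4986,.119,.33],yaw0=-5.8)
E
```

```text
[-0.2191, 0.1433, 0.0] [0.0, 0.0, 0.116] | mm 262 deg 5
```

Call:
drive_tool --deltas '[{"gripper":90,"offset":[0,0,0],"angular":[0,0,0]},{"gripper":90,"offset":[0,0,0],"angular":[0,0,0]},{"gripper":90,"offset":[0,0,-0.04],"angular":[0,0,0]},{"gripper":90,"offset":[0,0,-0.09],"angular":[0,0,0]},{"gripper":90,"offset":[0,0,-0.14],"angular":[0,0,0]}]'

```text
t: 12.7
eef_pos: [0.4987, 0.1183, 0.2255]
tool_rot: [-0.0, 0.743, 0.67, -0.0]
contact_force: [1.5, -0.3, 0.5]
gripper_width: 0.644
grasp_force: 0.0
```

Call:
drive_tool --deltas '[{"gripper":75,"offset":[0,0,-0.05],"angular":[0,0,0]},{"gripper":75,"offset":[0,0,-0.106],"angular":[0,0,0]},{"gripper":75,"offset":[-0.04,0.025,-0.106],"angular":[0,0,0]},{"gripper":75,"offset":[-0.08,0.05,-0.106],"angular":[0,0,0]},{"gripper":75,"offset":[-0.08,0.05,-0.106],"angular":[0,0,0]}]'

```text
t: 13.2
eef_pos: [0.5429, 0.0262, 0.3304]
tool_rot: [0.002, 0.746, 0.666, -0.0]
contact_force: [0.3, -0.8, -0.9]
gripper_width: 0.705
grasp_force: 0.0
```

Call:
drive_tool --deltas '[{"gripper":75,"offset":[-0.149,0.093,0],"angular":[0,0,0.116]},{"gripper":75,"offset":[-0.149,0.093,0],"angular":[0,0,0.116]},{"gripper":75,"offset":[-0.149,0.093,0],"angular":[0,0,0.116]},{"gripper":75,"offset":[-0.149,0.093,0.05],"angular":[0,0,0.116]},{"gripper":75,"offset":[-0.149,0.093,0.08],"angular":[0,0,0.116]}]'

```text
t: 13.7
eef_pos: [0.6184, -0.1293, 0.2486]
tool_rot: [0.001, 0.775, 0.632, -0.0]
contact_force: [-1.5, -0.7, -1.1]
gripper_width: 0.703
grasp_force: 0.0
```

```bash
python3 - <<'E'
from h import *
im=optics.read_camera('wrist'); m=optics.camera_model('wrist'); c=dark(im,m)
o=studs(c,m,np.array((.619,-.1135))); print(o); s=bot.get_obs(); print(s['eef_pos'],s['tool_rot'])
ang=o[2]; g=o[1]-.01*np.array([np.cos(np.radians(ang)),np.sin(np.radians(ang))]); print(g); plan([([*g,.077],ang-90)])
E
```

```text
(6, array([ 0.6079, -0.1083]), np.float64(78.8))
[ 0.61479361 -0.12735558  0.24188134] [-0.00314585  0.77391477  0.63327323 -0.00332522]
[ 0.60595766 -0.11810955]
[0.0075, -0.009, 0.165] [-0.012, 0.001, -0.005] | mm 165 deg 1
```

Call:
drive_tool --deltas '[{"gripper":75,"offset":[0,0,0],"angular":[0,0,0]},{"gripper":75,"offset":[0,0,0],"angular":[0,0,0]}]'

```text
t: 13.95
eef_pos: [0.6184, -0.123, 0.2518]
tool_rot: [0.001, 0.772, 0.636, 0.001]
contact_force: [0.2, -1.0, 0.5]
gripper_width: 0.702
grasp_force: 0.0
```

```bash
python3 - <<'E'
from h import *
for k in range(2):
    im=optics.read_camera('wrist'); m=optics.camera_model('wrist'); c=dark(im,m)
    o=studs(c,m,np.array((.614,-.1115))); print(o); s=bot.get_obs(); print(s['eef_pos'],s['tool_rot'])
ang=o[2]; g=o[1]-.01*np.array([np.cos(np.radians(ang)),np.sin(np.radians(ang))]); print(g); plan([([*g,.077],ang-90)])
E
```

```text
(6, array([ 0.6142, -0.1132]), np.float64(78.4))
[ 0.61871537 -0.12294885  0.25250518] [0.00115098 0.77203165 0.63558155 0.00138222]
(6, array([ 0.6135, -0.1132]), np.float64(78.6))
[ 0.61879793 -0.12305632  0.25266388] [0.00141995 0.7720412  0.63556919 0.00147599]
[ 0.61152343 -0.12300271]
[-0.0014, -0.0079, 0.1756] [0.005, -0.001, 0.007] | mm 176 deg 0
```

Call:
drive_tool --deltas '[{"gripper":70,"offset":[-0.001,-0.005,0.05],"angular":[0,0,0]},{"gripper":70,"offset":[-0.001,-0.005,0.1],"angular":[0,0,0]},{"gripper":70,"offset":[-0.001,-0.005,0.14],"angular":[0,0,0]},{"gripper":70,"offset":[-0.001,-0.005,0.173],"angular":[0,0,0]},{"gripper":70,"offset":[-0.001,-0.005,0.173],"angular":[0,0,0]}]'

```text
t: 14.55
eef_pos: [0.6107, -0.1235, 0.0744]
tool_rot: [-0.002, 0.772, 0.635, -0.002]
contact_force: [-1.4, -0.5, -0.4]
gripper_width: 0.73
grasp_force: 0.0
```

Call:
drive_tool --deltas '[{"gripper":255,"offset":[0,0,0],"angular":[0,0,0]},{"gripper":255,"offset":[0,0,0],"angular":[0,0,0]},{"gripper":255,"offset":[0,0,0],"angular":[0,0,0]},{"gripper":255,"offset":[0,0,0],"angular":[0,0,0]},{"gripper":255,"offset":[0,0,-0.03],"angular":[0,0,0]}]'

```text
t: 15.05
eef_pos: [0.611, -0.1242, 0.1058]
tool_rot: [-0.001, 0.772, 0.635, -0.001]
contact_force: [0.0, 0.6, -1.7]
gripper_width: 0.456
grasp_force: 61.1
```

Call:
drive_tool --deltas '[{"gripper":255,"offset":[0,0,-0.05],"angular":[0,0,0]},{"gripper":255,"offset":[0,0,-0.1],"angular":[0,0,0]},{"gripper":255,"offset":[0,0,-0.15],"angular":[0,0,0]},{"gripper":255,"offset":[0,0,-0.2],"angular":[0,0,0]},{"gripper":255,"offset":[0,0,-0.223],"angular":[0,0,0]}]'

```text
t: 15.55
eef_pos: [0.614, -0.1239, 0.3369]
tool_rot: [0.004, 0.773, 0.635, 0.003]
contact_force: [0.9, 0.2, -1.5]
gripper_width: 0.455
grasp_force: 61.3
```

```bash
python3 - <<'E'
from h import *
a=np.radians(-5.8);c,s=np.cos(a),np.sin(a)
bx=lambda x,y:[.538+c*x-s*y,.175+s*x+c*y]
print(np.round(bx(.04,-.058),4)); st=bot.get_obs(); print(st['eef_pos'],st['tool_rot'])
plan([([*bx(.04,-.058),.33],-5.8)])
E
```

```text
[0.5719 0.1133]
[ 0.61396836 -0.1239425   0.33693625] [0.00355383 0.77250702 0.63498954 0.00292544]
[0.2246, -0.0872, 0.0061] [0.012, 0.001, -0.119] | mm 241 deg 5
```

Call:
drive_tool --deltas '[{"gripper":255,"offset":[0.044,-0.017,0],"angular":[0,0,0]},{"gripper":255,"offset":[0.09,-0.035,0],"angular":[0,0,-0.05]},{"gripper":255,"offset":[0.135,-0.052,0],"angular":[0,0,-0.119]},{"gripper":255,"offset":[0.18,-0.07,0],"angular":[0,0,-0.119]},{"gripper":255,"offset":[0.224,-0.086,0],"angular":[0,0,-0.119]}]'

```text
t: 16.05
eef_pos: [0.5706, 0.1141, 0.3314]
tool_rot: [0.001, 0.742, 0.67, 0.001]
contact_force: [1.5, 0.1, -1.7]
gripper_width: 0.455
grasp_force: 61.1
```

Call:
drive_tool --deltas '[{"gripper":255,"offset":[0,0,0],"angular":[0,0,0]},{"gripper":255,"offset":[0,0,0],"angular":[0,0,0]}]'

```text
t: 16.25
eef_pos: [0.571, 0.1137, 0.3311]
tool_rot: [0.001, 0.741, 0.672, 0.001]
contact_force: [0.5, -0.0, -1.8]
gripper_width: 0.451
grasp_force: 61.1
```

```bash
python3 - <<'E'
from h import *
s=bot.get_obs(); print(s['eef_pos'],s['gripper_width'],s['grasp_force'])
im=optics.read_camera('wrist'); cv2.imwrite('pics/w7.png',im)
m=optics.camera_model('wrist'); c=dark(im,m)
for q in [(.547,.206),(.505,.128)]: print(studs(c,m,np.array(q),z=.033))
E
```

```text
[0.57103414 0.11372676 0.33111461] 0.45098562206586684 61.14549994468689
(5, array([0.5484, 0.2096]), np.float64(86.9))
(8, array([0.4937, 0.1268]), np.float64(84.7))
```

View pics/w7.png

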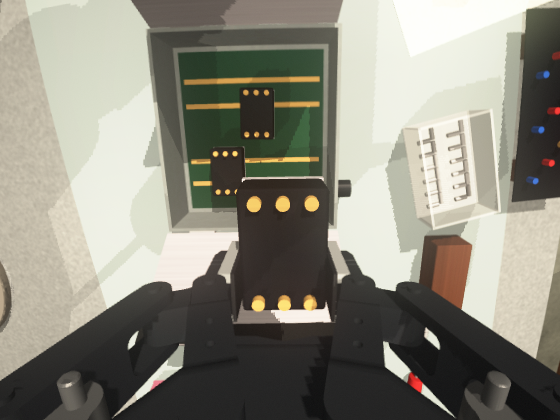

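Call:
drive_tool --deltas '[{"gripper":255,"offset":[0,0.002,0.04],"angular":[0,0,0]},{"gripper":255,"offset":[0,0.002,0.09],"angular":[0,0,0]},{"gripper":255,"offset":[0,0.002,0.13],"angular":[0,0,0]},{"gripper":255,"offset":[0,0.002,0.17],"angular":[0,0,0]},{"gripper":255,"offset":[0,0.002,0.205],"angular":[0,0,0]}]'

```text
t: 16.8
eef_pos: [0.5738, 0.1091, 0.1231]
tool_rot: [0.0, 0.743, 0.669, -0.001]
contact_force: [1.1, -0.4, -1.4]
gripper_width: 0.455
grasp_force: 61.2
```

Call:
drive_tool --deltas '[{"gripper":255,"offset":[0,0,0.02],"angular":[0,0,0]},{"gripper":255,"offset":[0,0,0.035],"angular":[0,0,0]},{"gripper":255,"offset":[0,0,0.043],"angular":[0,0,0]},{"gripper":255,"offset":[0,0,0.043],"angular":[0,0,0]},{"gripper":255,"offset":[0,0,0.043],"angular":[0,0,0]}]'

```text
t: 17.3
eef_pos: [0.5738, 0.1104, 0.0839]
tool_rot: [0.001, 0.743, 0.67, -0.001]
contact_force: [-5.2, -3.2, 11.6]
gripper_width: 0.454
grasp_force: 63.3
```

Call:
drive_tool --deltas '[{"gripper":90,"offset":[0,0,0],"angular":[0,0,0]},{"gripper":90,"offset":[0,0,0],"angular":[0,0,0]},{"gripper":90,"offset":[0,0,-0.04],"angular":[0,0,0]},{"gripper":90,"offset":[0,0,-0.09],"angular":[0,0,0]},{"gripper":90,"offset":[0,0,-0.14],"angular":[0,0,0]}]'

```text
t: 17.8
eef_pos: [0.574, 0.1112, 0.2246]
tool_rot: [0.0, 0.742, 0.67, 0.001]
contact_force: [1.8, 0.1, 0.6]
gripper_width: 0.649
grasp_force: 0.0
```

Call:
drive_tool --deltas '[{"gripper":255,"offset":[0,0,-0.05],"angular":[0,0,0]},{"gripper":255,"offset":[0,0,-0.106],"angular":[0,0,0]},{"gripper":255,"offset":[0,0,-0.106],"angular":[0,0,0]},{"gripper":255,"offset":[0,0,-0.106],"angular":[0,0,0]}]'

```text
t: 18.2
eef_pos: [0.5748, 0.1117, 0.3312]
tool_rot: [0.002, 0.743, 0.67, 0.003]
contact_force: [-0.3, -0.2, -1.1]
gripper_width: 0.005
grasp_force: 0.0
```

```bash
python3 - <<'E'
from h import *
s=bot.get_obs(); print(s['eef_pos'],s['t'],s['q'].round(2))
im=optics.read_camera('wrist');m=optics.camera_model('wrist'); c=dark(im,m)
for q in [(.547,.206),(.5,.128),(.578,.123)]: print(studs(c,m,np.array(q),z=.033))
a=optics.read_camera('side')[130:400,180:400]; b=optics.read_camera('scene')[130:400,120:440]
cv2.imwrite('pics/c4.png',cv2.resize(np.hstack([a,b]),None,fx=1.48,fy=1.48,interpolation=cv2.INTER_CUBIC))
E
```

```text
[0.57477749 0.11167458 0.33121138] 18.2 [ 0.21  0.38 -0.65  1.71  0.25  1.13 -0.62]
(6, array([0.5469, 0.2044]), np.float64(93.1))
(8, array([0.4914, 0.1286]), np.float64(87.1))
(8, array([0.5801, 0.1208]), np.float64(80.4))
```

View pics/c4.png

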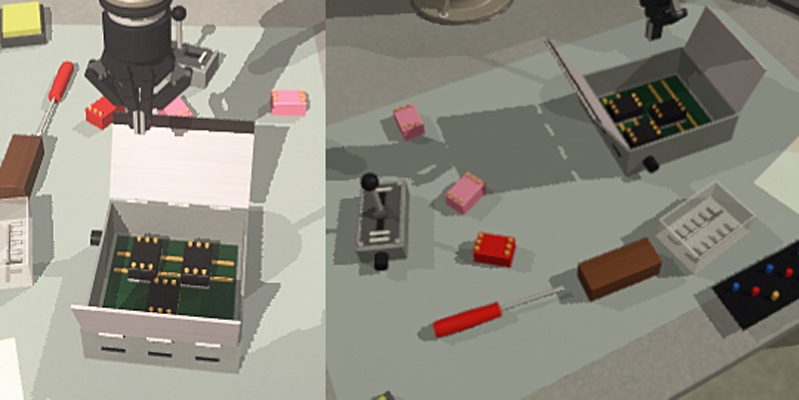

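```bash
python3 - <<'E'
from h import *
a=np.radians(-5.8);c,s=np.cos(a),np.sin(a)
bx=lambda x,y,z:[.538+c*x-s*y,.175+s*x+c*y,z]
W=[(0,.18,.33),(0,.19,.224)]
plan([(bx(*w),-5.8) for w in W],P0=[.574,.1115,.331],yaw0=-5.8)
for th in [1.95,1.7,1.4,1.1,.8,.55,.3,.1,0]:
    r=.085; y=.11-r*np.cos(th)+.000*np.sin(th)+.011; z=.0705+r*np.sin(th)+.000*np.cos(th)+.073
    print(th,'x,z rel to y=.19,z=.224:',round(y-.19,4),round(.224-z,4))
E
```

```text
[0.2395, -0.0422, 0.001] [0.0, 0.0, 0.0] | mm 243 deg 0
[0.01, 0.0, 0.106] [0.0, 0.0, 0.0] | mm 106 deg 0
1.95 x,z rel to y=.19,z=.224: -0.0375 0.0015
1.7 x,z rel to y=.19,z=.224: -0.058 -0.0038
1.4 x,z rel to y=.19,z=.224: -0.0834 -0.0033
1.1 x,z rel to y=.19,z=.224: -0.1076 0.0047
0.8 x,z rel to y=.19,z=.224: -0.1282 0.0195
0.55 x,z rel to y=.19,z=.224: -0.1415 0.0361
0.3 x,z rel to y=.19,z=.224: -0.1502 0.0554
0.1 x,z rel to y=.19,z=.224: -0.1536 0.072
0 x,z rel to y=.19,z=.224: -0.154 0.0805
```

Call:
drive_tool --deltas '[{"gripper":255,"offset":[0.24,-0.042,0],"angular":[0,0,0]},{"gripper":255,"offset":[0.24,-0.042,0],"angular":[0,0,0]},{"gripper":255,"offset":[0.24,-0.042,0],"angular":[0,0,0]},{"gripper":255,"offset":[0.24,-0.042,0],"angular":[0,0,0]},{"gripper":255,"offset":[0.24,-0.042,0],"angular":[0,0,0]}]'

```text
t: 18.85
eef_pos: [0.5549, 0.3571, 0.3258]
tool_rot: [-0.001, 0.742, 0.671, -0.001]
contact_force: [1.0, -0.1, -0.4]
gripper_width: -0.002
grasp_force: 0.0
```

Call:
drive_tool --deltas '[{"gripper":255,"offset":[0.01,0,0.02],"angular":[0,0,0]},{"gripper":255,"offset":[0.01,0,0.06],"angular":[0,0,0]},{"gripper":255,"offset":[0.01,0,0.106],"angular":[0,0,0]},{"gripper":255,"offset":[0.01,0,0.106],"angular":[0,0,0]}]'

```text
t: 19.25
eef_pos: [0.5541, 0.361, 0.2133]
tool_rot: [-0.0, 0.742, 0.67, -0.007]
contact_force: [-0.6, -1.1, -0.9]
gripper_width: -0.005
grasp_force: 0.0
```

Call:
drive_tool --deltas '[{"gripper":255,"offset":[-0.018,0,0],"angular":[0,0,0]},{"gripper":255,"offset":[-0.037,0,0.001],"angular":[0,0,0]},{"gripper":255,"offset":[-0.058,0,-0.003],"angular":[0,0,0]},{"gripper":255,"offset":[-0.071,0,-0.004],"angular":[0,0,0]},{"gripper":255,"offset":[-0.083,0,-0.003],"angular":[0,0,0]}]'

```text
t: 19.75
eef_pos: [0.5498, 0.2815, 0.2274]
tool_rot: [0.001, 0.742, 0.67, 0.002]
contact_force: [0.8, 0.8, 1.4]
gripper_width: -0.0
grasp_force: 0.8
```

Call:
drive_tool --deltas '[{"gripper":255,"offset":[-0.012,0,0.004],"angular":[0,0,0]},{"gripper":255,"offset":[-0.025,0,0.008],"angular":[0,0,0]},{"gripper":255,"offset":[-0.036,0,0.016],"angular":[0,0,0]},{"gripper":255,"offset":[-0.045,0,0.023],"angular":[0,0,0]},{"gripper":255,"offset":[-0.052,0,0.032],"angular":[0,0,0]}]'

```text
t: 20.25
eef_pos: [0.5432, 0.2295, 0.192]
tool_rot: [0.0, 0.742, 0.67, -0.0]
contact_force: [1.0, -0.3, 2.4]
gripper_width: 0.0
grasp_force: 0.8
```

```bash
python3 - <<'E'
from h import *
s=bot.get_obs(); print(s['eef_pos'],s['t'],s['contact_force'])
a=optics.read_camera('side')[130:400,180:400]; b=optics.read_camera('scene')[130:400,120:440]
cv2.imwrite('pics/c5.png',cv2.resize(np.hstack([a,b]),None,fx=1.48,fy=1.48,interpolation=cv2.INTER_CUBIC))
E
```

```text
[0.5432298  0.22946231 0.19199274] 20.25 [ 0.95095749 -0.30724112  2.44026714]
```

View pics/c5.png

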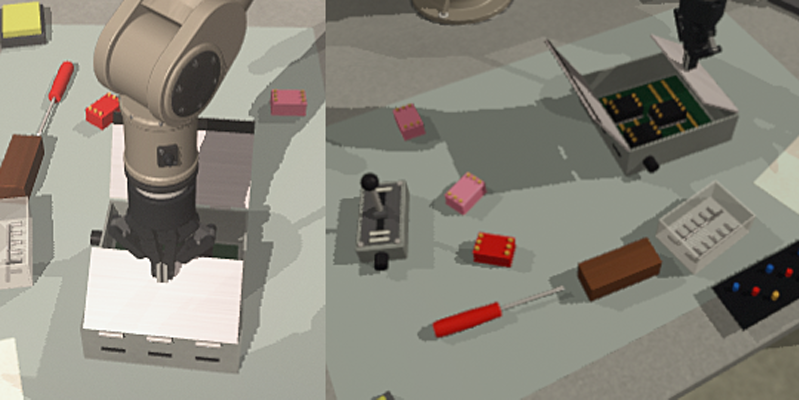

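Call:
drive_tool --deltas '[{"gripper":255,"offset":[-0.008,0,0.011],"angular":[0,0,0]},{"gripper":255,"offset":[-0.014,0,0.022],"angular":[0,0,0]},{"gripper":255,"offset":[-0.018,0,0.033],"angular":[0,0,0]},{"gripper":255,"offset":[-0.019,0,0.043],"angular":[0,0,0]},{"gripper":255,"offset":[-0.019,0,0.05],"angular":[0,0,0]}]'

```text
t: 20.85
eef_pos: [0.5417, 0.2111, 0.1459]
tool_rot: [0.002, 0.742, 0.67, -0.002]
contact_force: [-25.2, -17.9, 91.6]
gripper_width: -0.001
grasp_force: 45.5
```

Call:
drive_tool --deltas '[{"gripper":255,"offset":[0,0,0.002],"angular":[0,0,0]},{"gripper":255,"offset":[0,0,0.003],"angular":[0,0,0]}]'

```text
t: 21.05
eef_pos: [0.5415, 0.2112, 0.1461]
tool_rot: [0.003, 0.742, 0.67, -0.002]
contact_force: [-23.2, -16.5, 76.0]
gripper_width: 0.001
grasp_force: 37.6
```

Call:
drive_tool --deltas '[{"gripper":255,"offset":[0,0,-0.03],"angular":[0,0,0]},{"gripper":255,"offset":[0,0,-0.08],"angular":[0,0,0]},{"gripper":255,"offset":[0,0,-0.13],"angular":[0,0,0]},{"gripper":255,"offset":[0,0,-0.18],"angular":[0,0,0]},{"gripper":255,"offset":[0,0,-0.19],"angular":[0,0,0]}]'

```text
t: 21.55
eef_pos: [0.5431, 0.2133, 0.3355]
tool_rot: [0.002, 0.742, 0.67, 0.004]
contact_force: [0.7, -0.1, 0.0]
gripper_width: -0.003
grasp_force: 0.0
```

```bash
python3 - <<'E'
from h import *
im=optics.read_camera('side')[150:390,210:370]; im2=optics.read_camera('scene')[120:260,250:440]
cv2.imwrite('pics/c6.png',np.hstack([cv2.resize(im,(400,600),interpolation=cv2.INTER_CUBIC),cv2.resize(im2,(400,600),interpolation=cv2.INTER_CUBIC)]))
s=bot.get_obs(); print(s['eef_pos'],s['contact_force'])
a=np.radians(-5.8);c,s=np.cos(a),np.sin(a)
bx=lambda x,y,z:[.538+c*x-s*y,.175+s*x+c*y,z]
W=[(0,-.24,.335),(0,-.24,.235)]
plan([(bx(*w),-5.8) for w in W])
for th in [2.17,1.9,1.6,1.3,1.0,.75,.5,.3,.15,0.05,0]:
    r=.1; y=-.11+r*np.cos(th)-.011; z=.0755+r*np.sin(th)+.002*np.cos(th)+.073
    print(th,'rel to y=-.24,z=.235:',round(y+.24,4),round(.235-z,4))
E
```

```text
[0.54214028 0.21207064 0.33144924] [ 0.52546604  0.18285022 -0.70494103]
[-0.2773, -0.0002, -0.0038] [0.004, -0.001, -0.001] | mm 277 deg 0
[0.0, 0.0, 0.1] [0.0, 0.0, 0.0] | mm 100 deg 0
2.17 rel to y=-.24,z=.235: 0.0626 0.005
1.9 rel to y=-.24,z=.235: 0.0867 -0.0075
1.6 rel to y=-.24,z=.235: 0.1161 -0.0134
1.3 rel to y=-.24,z=.235: 0.1457 -0.0104
1.0 rel to y=-.24,z=.235: 0.173 0.0013
0.75 rel to y=-.24,z=.235: 0.1922 0.0169
0.5 rel to y=-.24,z=.235: 0.2068 0.0368
0.3 rel to y=-.24,z=.235: 0.2145 0.055
0.15 rel to y=-.24,z=.235: 0.2179 0.0696
0.05 rel to y=-.24,z=.235: 0.2189 0.0795
0 rel to y=-.24,z=.235: 0.219 0.0845
```

View pics/c6.png

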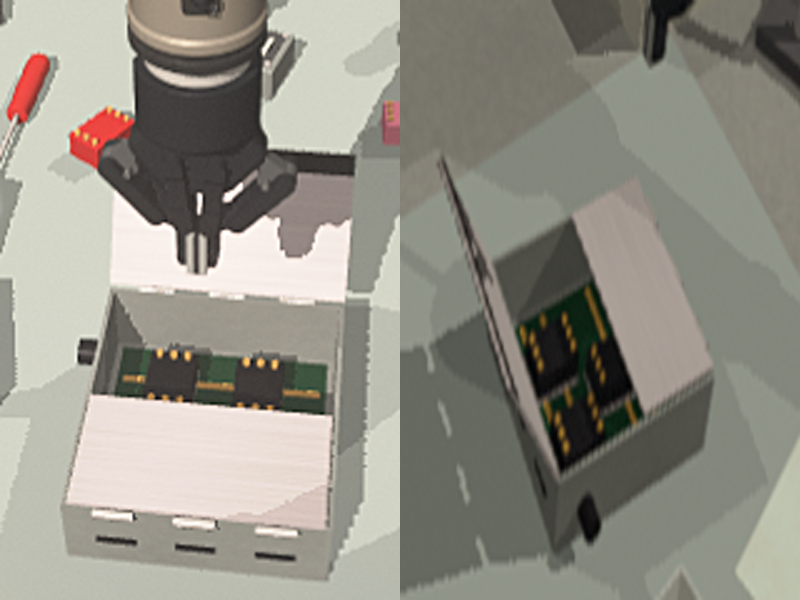

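Call:
drive_tool --deltas '[{"gripper":255,"offset":[-0.24,0,-0.003],"angular":[0,0,0]},{"gripper":255,"offset":[-0.24,0,-0.003],"angular":[0,0,0]},{"gripper":255,"offset":[-0.24,0,-0.003],"angular":[0,0,0]},{"gripper":255,"offset":[-0.24,0,-0.003],"angular":[0,0,0]},{"gripper":255,"offset":[-0.24,0,-0.003],"angular":[0,0,0]}]'

```text
t: 22.15
eef_pos: [0.5154, -0.0307, 0.33]
tool_rot: [-0.001, 0.743, 0.669, -0.002]
contact_force: [0.6, 0.5, -0.3]
gripper_width: -0.001
grasp_force: 0.0
```

Call:
drive_tool --deltas '[{"gripper":255,"offset":[-0.037,0,0],"angular":[0,0,0]},{"gripper":255,"offset":[-0.037,0,0],"angular":[0,0,0]},{"gripper":255,"offset":[-0.037,0,0.05],"angular":[0,0,0]},{"gripper":255,"offset":[-0.037,0,0.1],"angular":[0,0,0]},{"gripper":255,"offset":[-0.037,0,0.1],"angular":[0,0,0]}]'

```text
t: 22.65
eef_pos: [0.5083, -0.0637, 0.2255]
tool_rot: [-0.006, 0.742, 0.671, -0.005]
contact_force: [-0.2, -0.5, 0.1]
gripper_width: -0.001
grasp_force: 0.0
```

Call:
drive_tool --deltas '[{"gripper":255,"offset":[0.035,0,0.003],"angular":[0,0,0]},{"gripper":255,"offset":[0.063,0,0.003],"angular":[0,0,0]},{"gripper":255,"offset":[0.087,0,-0.008],"angular":[0,0,0]},{"gripper":255,"offset":[0.102,0,-0.011],"angular":[0,0,0]},{"gripper":255,"offset":[0.116,0,-0.013],"angular":[0,0,0]}]'

```text
t: 23.15
eef_pos: [0.5253, 0.0524, 0.2467]
tool_rot: [0.0, 0.742, 0.671, -0.0]
contact_force: [0.2, -1.5, -1.4]
gripper_width: -0.003
grasp_force: 0.7
```

Call:
drive_tool --deltas '[{"gripper":255,"offset":[0.015,0,0.002],"angular":[0,0,0]},{"gripper":255,"offset":[0.03,0,0.003],"angular":[0,0,0]},{"gripper":255,"offset":[0.045,0,0.008],"angular":[0,0,0]},{"gripper":255,"offset":[0.057,0,0.014],"angular":[0,0,0]},{"gripper":255,"offset":[0.067,0,0.022],"angular":[0,0,0]}]'

```text
t: 23.65
eef_pos: [0.5322, 0.1189, 0.2238]
tool_rot: [0.0, 0.742, 0.67, 0.0]
contact_force: [-0.2, -0.6, 1.3]
gripper_width: -0.0
grasp_force: 0.5
```

Call:
drive_tool --deltas '[{"gripper":255,"offset":[0.01,0,0.008],"angular":[0,0,0]},{"gripper":255,"offset":[0.018,0,0.018],"angular":[0,0,0]},{"gripper":255,"offset":[0.024,0,0.028],"angular":[0,0,0]},{"gripper":255,"offset":[0.028,0,0.037],"angular":[0,0,0]},{"gripper":255,"offset":[0.032,0,0.046],"angular":[0,0,0]}]'

```text
t: 24.15
eef_pos: [0.5351, 0.1502, 0.1769]
tool_rot: [-0.0, 0.742, 0.67, -0.0]
contact_force: [0.2, -1.0, -0.7]
gripper_width: -0.003
grasp_force: 0.3
```

Call:
drive_tool --deltas '[{"gripper":255,"offset":[0.003,0,0.008],"angular":[0,0,0]},{"gripper":255,"offset":[0.004,0,0.014],"angular":[0,0,0]},{"gripper":255,"offset":[0.004,0,0.02],"angular":[0,0,0]},{"gripper":255,"offset":[0.004,0,0.024],"angular":[0,0,0]},{"gripper":255,"offset":[0.004,0,0.026],"angular":[0,0,0]}]'

```text
t: 24.65
eef_pos: [0.5357, 0.1538, 0.152]
tool_rot: [0.0, 0.742, 0.67, -0.0]
contact_force: [-5.5, -1.9, 17.7]
gripper_width: -0.003
grasp_force: 9.3
```

Call:
drive_tool --deltas '[{"gripper":255,"offset":[0,0,0.001],"angular":[0,0,0]},{"gripper":255,"offset":[0,0,0.001],"angular":[0,0,0]}]'

```text
t: 24.85
eef_pos: [0.5356, 0.1539, 0.1521]
tool_rot: [0.0, 0.742, 0.67, -0.0]
contact_force: [-4.1, -2.4, 11.5]
gripper_width: 0.001
grasp_force: 5.6
```

Call:
drive_tool --deltas '[{"gripper":255,"offset":[0,0,-0.03],"angular":[0,0,0]},{"gripper":255,"offset":[0,0,-0.08],"angular":[0,0,0]},{"gripper":80,"offset":[0,0,-0.13],"angular":[0,0,0]},{"gripper":80,"offset":[0,0,-0.15],"angular":[0,0,0]},{"gripper":80,"offset":[0,0,-0.15],"angular":[0,0,0]}]'

```text
t: 25.35
eef_pos: [0.5372, 0.1547, 0.3049]
tool_rot: [0.002, 0.742, 0.67, 0.003]
contact_force: [0.8, -0.1, -0.1]
gripper_width: 0.506
grasp_force: 0.0
```

```bash
python3 - <<'E'
from h import *
print(bot.get_obs()['eef_pos'])
# flap check: cover-edge rubber strip (dark line) expected at box y=.015, z~.08 in side and scene
a=np.radians(-5.8);c,s=np.cos(a),np.sin(a)
bx=lambda x,y,z:[.54+c*x-s*y,.174+s*x+c*y,z]
for n in ['side','scene']:
    im=optics.read_camera(n).max(2).astype(int); m=optics.camera_model(n)
    for x in (-.06,.06):
        ys=np.arange(-.1,.105,.006); p=proj(m,[bx(x,y,.079) for y in ys]).round().astype(int)
        print(n,x,[(int(round(1e3*y)),int(im[v,u])) for y,(u,v) in zip(ys,p)])
plan([([.5385,-.3525,.30],-20),([.5385,-.3525,.184],-20)])
E
```

```text
[0.53717519 0.15466811 0.30489542]
side -0.06 [(-100, 232), (-94, 231), (-88, 230), (-82, 232), (-76, 228), (-70, 230), (-64, 231), (-58, 230), (-52, 232), (-46, 226), (-40, 227), (-34, 228), (-28, 230), (-22, 228), (-16, 228), (-10, 232), (-4, 71), (2, 71), (8, 68), (14, 198), (20, 215), (26, 235), (32, 227), (38, 229), (44, 230), (50, 231), (56, 228), (62, 226), (68, 226), (74, 227), (80, 232), (86, 230), (92, 230), (98, 227), (104, 213)]
side 0.06 [(-100, 235), (-94, 233), (-88, 234), (-82, 232), (-76, 234), (-70, 234), (-64, 231), (-58, 235), (-52, 233), (-46, 234), (-40, 232), (-34, 233), (-28, 233), (-22, 234), (-16, 232), (-10, 235), (-4, 250), (2, 70), (8, 75), (14, 116), (20, 212), (26, 230), (32, 233), (38, 234), (44, 233), (50, 228), (56, 234), (62, 232), (68, 232), (74, 231), (80, 232), (86, 232), (92, 230), (98, 232), (104, 230)]
scene -0.06 [(-100, 164), (-94, 163), (-88, 162), (-82, 162), (-76, 160), (-70, 160), (-64, 161), (-58, 160), (-52, 162), (-46, 158), (-40, 159), (-34, 160), (-28, 160), (-22, 160), (-16, 160), (-10, 166), (-4, 60), (2, 28), (8, 32), (14, 87), (20, 166), (26, 162), (32, 160), (38, 161), (44, 160), (50, 162), (56, 159), (62, 158), (68, 160), (74, 162), (80, 160), (86, 150), (92, 149), (98, 147), (104, 140)]
scene 0.06 [(-100, 165), (-94, 163), (-88, 164), (-82, 163), (-76, 165), (-70, 164), (-64, 163), (-58, 164), (-52, 164), (-46, 164), (-40, 165), (-34, 164), (-28, 164), (-22, 165), (-16, 164), (-10, 166), (-4, 149), (2, 28), (8, 29), (14, 91), (20, 167), (26, 165), (32, 164), (38, 164), (44, 164), (50, 164), (56, 164), (62, 165), (68, 164), (74, 163), (80, 165), (86, 164), (92, 165), (98, 164), (104, 162)]
[-0.5031, 0.0545, 0.0011] [0.001, 0.001, 0.315] | mm 506 deg 14
[0.0, 0.0, 0.116] [0.0, 0.0, 0.0] | mm 116 deg 0
```

Call:
drive_tool --deltas '[{"gripper":80,"offset":[-0.24,0.026,0],"angular":[0,0,0]},{"gripper":80,"offset":[-0.24,0.026,0],"angular":[0,0,0]},{"gripper":80,"offset":[-0.24,0.026,0],"angular":[0,0,0]},{"gripper":80,"offset":[-0.24,0.026,0],"angular":[0,0,0]},{"gripper":80,"offset":[-0.24,0.026,0],"angular":[0,0,0]}]'

```text
t: 25.95
eef_pos: [0.5358, -0.0908, 0.2989]
tool_rot: [-0.001, 0.743, 0.67, -0.001]
contact_force: [0.4, 0.1, -0.0]
gripper_width: 0.687
grasp_force: 0.0
```

Call:
drive_tool --deltas '[{"gripper":80,"offset":[-0.22,0.024,0],"angular":[0,0,0.315]},{"gripper":80,"offset":[-0.22,0.024,0],"angular":[0,0,0.315]},{"gripper":80,"offset":[-0.22,0.024,0],"angular":[0,0,0.315]},{"gripper":80,"offset":[-0.22,0.024,0],"angular":[0,0,0.315]},{"gripper":80,"offset":[-0.22,0.024,0],"angular":[0,0,0.315]}]'

```text
t: 26.45
eef_pos: [0.5363, -0.3148, 0.2982]
tool_rot: [-0.001, 0.821, 0.571, -0.002]
contact_force: [0.1, -0.5, 0.3]
gripper_width: 0.687
grasp_force: 0.0
```

Call:
drive_tool --deltas '[{"gripper":80,"offset":[0,0,0],"angular":[0,0,0]},{"gripper":80,"offset":[0,0,0],"angular":[0,0,0]}]'

```text
t: 26.65
eef_pos: [0.538, -0.3083, 0.2989]
tool_rot: [-0.002, 0.819, 0.573, -0.001]
contact_force: [-0.3, 1.0, -0.5]
gripper_width: 0.677
grasp_force: 0.0
```

```bash
python3 - <<'E'
from h import *
im=optics.read_camera('wrist'); m=optics.camera_model('wrist'); print(bot.get_obs()['eef_pos'])
p=proj(m,[[.5385,-.3525,.127]])[0]; print('pred',p)
u,v=p.round().astype(int); g=cv2.cvtColor(im,cv2.COLOR_BGR2GRAY)
h=cv2.HoughCircles(cv2.medianBlur(g,3)[max(0,v-50):v+50,u-50:u+50],cv2.HOUGH_GRADIENT,1,30,param1=80,param2=12,minRadius=14,maxRadius=32); print(h)
if h is not None:
    for q in h[0][:2]: print(onz(m,[(q[0]+u-50,q[1]+max(0,v-50))],.127))
plan([([.5385,-.3525,.184],-20)])
E
```

```text
[ 0.53855672 -0.30719128  0.29941285]
pred [301.04524163 251.99577229]
[[[50.5 46.5 15.4]
  [74.5 19.5 24.3]
  [28.5 25.5 15.6]]]
[[ 0.53996822 -0.34945813  0.127     ]]
[[ 0.56754222 -0.33268886  0.127     ]]
[-0.0428, 0.0157, 0.1153] [-0.003, -0.002, 0.002] | mm 124 deg 0
```

Call:
drive_tool --deltas '[{"gripper":80,"offset":[-0.041,0.0165,0],"angular":[0,0,0]},{"gripper":80,"offset":[-0.041,0.0165,0.03],"angular":[0,0,0]},{"gripper":80,"offset":[-0.041,0.0165,0.07],"angular":[0,0,0]},{"gripper":80,"offset":[-0.041,0.0165,0.115],"angular":[0,0,0]},{"gripper":80,"offset":[-0.041,0.0165,0.115],"angular":[0,0,0]}]' --grip_force 30

```text
t: 27.2
eef_pos: [0.5371, -0.3491, 0.1796]
tool_rot: [-0.006, 0.818, 0.575, -0.002]
contact_force: [-0.7, -1.2, -0.5]
gripper_width: 0.68
grasp_force: 0.0
```

Call:
drive_tool --deltas '[{"gripper":150,"offset":[0,0,0],"angular":[0,0,0]},{"gripper":150,"offset":[0,0,0],"angular":[0,0,0]}]'

```text
t: 27.4
eef_pos: [0.542, -0.3525, 0.1886]
tool_rot: [0.002, 0.819, 0.574, 0.001]
contact_force: [0.5, -0.5, 0.2]
gripper_width: 0.41
grasp_force: 0.0
```

Call:
drive_tool --deltas '[{"gripper":150,"offset":[0,0.012,0.001],"angular":[0,0,0]},{"gripper":150,"offset":[0,0.024,0.004],"angular":[0,0,0]},{"gripper":150,"offset":[0,0.034,0.008],"angular":[0,0,0]},{"gripper":150,"offset":[0,0.042,0.012],"angular":[0,0,0]},{"gripper":150,"offset":[0,0.047,0.015],"angular":[0,0,0]}]'

```text
t: 27.9
eef_pos: [0.5854, -0.3692, 0.1704]
tool_rot: [0.0, 0.819, 0.574, 0.0]
contact_force: [-1.6, 0.5, 2.1]
gripper_width: 0.408
grasp_force: 0.9
```

Call:
drive_tool --deltas '[{"gripper":150,"offset":[0,0.002,0],"angular":[0,0,0]},{"gripper":150,"offset":[0,0.004,0],"angular":[0,0,0]}]'

```text
t: 28.1
eef_pos: [0.5868, -0.3697, 0.17]
tool_rot: [-0.002, 0.819, 0.574, -0.001]
contact_force: [-7.1, 3.5, 3.0]
gripper_width: 0.409
grasp_force: 4.5
```

Call:
drive_tool --deltas '[{"gripper":150,"offset":[0,0.002,0],"angular":[0,0,0]},{"gripper":150,"offset":[0,0.002,0],"angular":[0,0,0]},{"gripper":80,"offset":[0,0,0],"angular":[0,0,0]},{"gripper":80,"offset":[0,0,0],"angular":[0,0,0]},{"gripper":80,"offset":[0,0,0],"angular":[0,0,0]}]'

```text
t: 28.6
eef_pos: [0.5886, -0.3705, 0.1712]
tool_rot: [0.001, 0.819, 0.574, 0.0]
contact_force: [0.1, 0.5, 0.1]
gripper_width: 0.69
grasp_force: 0.0
```

Call:
drive_tool --deltas '[{"gripper":80,"offset":[0,0,-0.03],"angular":[0,0,0]},{"gripper":80,"offset":[0,0,-0.07],"angular":[0,0,0]},{"gripper":80,"offset":[0,0,-0.12],"angular":[0,0,0]},{"gripper":80,"offset":[-0.05,0,-0.15],"angular":[0,0,0]},{"gripper":80,"offset":[-0.05,0,-0.15],"angular":[0,0,0]}]'

```text
t: 29.1
eef_pos: [0.5702, -0.4235, 0.3262]
tool_rot: [0.005, 0.821, 0.571, -0.0]
contact_force: [-0.5, -1.4, -0.1]
gripper_width: 0.682
grasp_force: 0.0
```

```bash
python3 - <<'E'
from h import *
print(bot.get_obs()['eef_pos'],bot.get_obs()['contact_force'])
a=np.radians(-20); piv=np.array([.539,-.352,.042])
for n in ['side','wrist','scene']:
    g=optics.read_camera(n).max(2).astype(np.uint8); m=optics.camera_model(n); r=[]
    for th in np.arange(-.7,.75,.1):
        b=piv+.085*np.array([np.sin(th)*np.cos(a),np.sin(th)*np.sin(a),np.cos(th)])
        u,v=proj(m,[b])[0].round().astype(int); r.append((round(th,1),int(g[v-2:v+3,u-2:u+3].mean()) if 3<v<416 and 3<u<556 else None))
    print(n,r)
E
```

```text
[ 0.57024854 -0.42350775  0.32620858] [-0.53414965 -1.41780896 -0.06450935]
side [(np.float64(-0.7), 184), (np.float64(-0.6), 177), (np.float64(-0.5), 173), (np.float64(-0.4), 173), (np.float64(-0.3), 173), (np.float64(-0.2), 172), (np.float64(-0.1), 171), (np.float64(-0.0), 172), (np.float64(0.1), 171), (np.float64(0.2), 171), (np.float64(0.3), 171), (np.float64(0.4), 135), (np.float64(0.5), 76), (np.float64(0.6), 63), (np.float64(0.7), 59)]
wrist [(np.float64(-0.7), 195), (np.float64(-0.6), 196), (np.float64(-0.5), 170), (np.float64(-0.4), 95), (np.float64(-0.3), 214), (np.float64(-0.2), 87), (np.float64(-0.1), 87), (np.float64(-0.0), 82), (np.float64(0.1), 84), (np.float64(0.2), 59), (np.float64(0.3), 88), (np.float64(0.4), 71), (np.float64(0.5), 47), (np.float64(0.6), 49), (np.float64(0.7), 48)]
scene [(np.float64(-0.7), 142), (np.float64(-0.6), 142), (np.float64(-0.5), 142), (np.float64(-0.4), 142), (np.float64(-0.3), 142), (np.float64(-0.2), 142), (np.float64(-0.1), 143), (np.float64(-0.0), 130), (np.float64(0.1), 94), (np.float64(0.2), 69), (np.float64(0.3), 69), (np.float64(0.4), 54), (np.float64(0.5), 29), (np.float64(0.6), 29), (np.float64(0.7), 18)]
```

```bash
python3 - <<'E'
from station import bot
print(bot.hand_in())
E
```

```text
the job is handed in; nothing more can be done
None
```

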